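# Change the forming block on a goldsmith's bench

### The arm

A 6-joint arm with a two-finger parallel gripper is mounted at the origin on the work surface. World frame = base frame: x ahead of the robot, y to its left, z up, the work surface at z = 0. Lengths are in m, angles in degrees, forces in N, time in s.
With the tool pointing down it reaches from about 0.15 to 0.775 m from the base axis. Payload 6.1 kg.
Tool frame: the origin (TCP) lies at the very end of the fingers, on their centre line; the grasp point (between the pads) lies manip.grasp_offset behind it (manip.grasp_offset is the distance from the TCP to the grasp point, in m); z points along the fingers, y is the line along which they close (so a half turn about z gives the same grasp; the last joint's range is limited). The gripper opens to 85 mm and grips with 20 to 120 N. Pads are 22 mm wide; open, the fingers measure 114 mm over their backs; the gripper's body (76 mm by 85 mm) begins 54 mm behind the grasp point. The pads swing forward as they close: fully open they stand 13 mm farther back than shut.
Start: joints at [75, 7.208, -2.269, 80.523, 0, 90], TCP at [0.136, 0.507, 0.231] pointing down, gripper open.
Joint ranges: [-155.77, 155.77], [-54.66, 111.73], [-72.52, 77.12], [-102.08, 115.82], [-83.92, 84.16], [-180, 180]. Speed limits (degrees/s): [136.94, 136.94, 172.46, 180, 180, 180].

### API

Orientations are given as [roll, pitch, yaw] about the fixed x, y, z axes, in that order (R = Rz(yaw) Ry(pitch) Rx(roll)).
In Python, from station import manip gives the robot as it stands.
- The arm moves only by the tool apply_moves, never from a script. Its argument "moves" is a list of rows, each a list of 7 numbers: the closure, from -1 (fully open) to 1 (shut), then the shift along the tool's x, y, z normalised to -1 to 1, where 1 is 0.12 m, then the turn, a rotation vector about the tool's x, y, z normalised to -1 to 1, where 1 is 360 degrees. In form: [[claw, dx, dy, dz, rx, ry, rz], ...]. A call has 1 to 5 rows; each row shifts and turns the commanded pose from where the row before left it, along the tool's axes as they then stand; what a row does not reach is not made up. A row lasts 1/12 s, in which the tool goes at most 41.7 mm and 7.16 degrees, less where a joint would pass 70% of its speed; a pose out of reach is approached as far as the arm can. A call with a number of a shift or a turn outside -1 to 1 is refused whole. A call with a gripper value outside its range is refused whole. The fingers move at their own pace and stop on an object; "grip_force" is the grip in N (left out, the last holds). Time passes only in rows, so rows that do not move let the fingers close. It gives the time, the measured TCP pose, the force, the opening and the grip force at its end, in the units of the state.
- manip.sense(): the state, without advancing time (a new reading comes with each control period).
- manip.grab_frame(name): name is "scene" or "top" or "wrist"; returns the picture (480x640x3 uint8, blue, green, red); there is no depth.
- manip.camera_params(name): a dict with "vfov" (degrees; the focal length in pixels is half the picture's height over the tangent of half this angle, whatever the lens; pixels are square), "cx", "cy" (the principal point, pixels), "pose" (4x4, takes a point from camera to world coordinates). Camera axes: x right, y up, looking along -z (the intrinsics and any distortion apply to the point x, -y, -z); pixel columns grow to the right and rows downward; lengths in m; the calibration is good to about 2 mm. A picture is of the moment at which its call begins: read the wrist's pose just before it. camera_params takes no time and is no camera call; for the wrist camera it gives the pose at the moment of the call.
- manip.hand_in(): hands the job in; it is judged then, once.
The state is a dict: "t": time; "q": joint angles; "joint_vel": joint speeds; "joint_torque": joint torques, N m; "eef_pos": TCP position; "tcp_rot": TCP orientation; "force": force on the tool from outside, world axes, zero at the start; "moment": the same for the moment, N m; "gripper_width": finger opening in m; "finger_force": force on a finger pad.
Only numpy, scipy, OpenCV 4.12 (cv2) and the standard library are available. Lean on these libraries where they do the work, as an engineer would, in place of code of your own. Each camera call takes 0.05 s, during which the arm holds its last target. There are 200 camera calls.

### The job

Change the forming block: stand the spirit lamp and the white bottle from the wooden caddy over on the empty metal side tray, take out the grooved swage block behind them and set it grooves up, square on the middle of the rubber pad, and put the dapping cube that is on the pad now, same side up, into the swage block's place in the middle of the caddy's rear half. Then stand the lamp and the bottle each back on the spot where it stood at first. Keep these two upright, do not let them drop, and leave the bur stand alone.

Things in the scene. Friction and masses are not known exactly. Their poses are not given: they have to be found in the camera images.
- lamp: spirit lamp, cap on, loose, about 0.2 kg, round: squat amber glass body 60 mm in diameter, narrowing above 44 mm to a neck; steel cap 30 mm in diameter from 62 to 96 mm height (straight to 92 mm), to be gripped by the cap. Origin: centre of underside, z up its axis. Stands in the caddy's front half beside the bottle; which is left or right varies
- bottle: white plastic bottle with a pale paper band and a grey screw cap, loose, about 0.22 kg, round: body 56 mm in diameter up to 70 mm, shoulder to 82 mm, cap 30 mm in diameter from 86 to 116 mm height, to be gripped by the cap. Origin: centre of its underside; z is up along its axis
- swage: steel swage block, loose, about 0.64 kg: 40 mm along x, 100 mm along y, 26 mm high, four half-round grooves across the top, running along x. Origin: centre of underside, z up. Lies in the caddy's rear half, length along the caddy's y, its front face about 8 mm behind lamp and bottle: it can be gripped, across its 40 mm, only once they are gone; some 30 mm are free behind it
- dapping: steel dapping cube, loose, about 0.45 kg: 40 mm each way, round hollows in its faces, one large hollow on top. Origin: centre of its underside, z up. It stands about the middle of the rubber pad at the start
- caddy: flat wooden caddy, fixed: 164 mm along x, 172 mm along y, floor top at z = 10 mm, rim 8 mm wide all round rising to 20 mm. Origin: centre of underside, z up, x roughly away from the robot (rear). Lamp and bottle stand on the floor near x = -34 mm, y = +36 and -36 mm; the place of the swage block, later of the cube, is x = +24 mm, y = 0
- pad: black rubber bench pad, fixed, 110 x 110 x 20 mm. Origin: centre of its underside, z up; top face at z = 20 mm; x and y run along its sides
- tray: low aluminium tray, fixed, empty, the side area: 270 mm along its x, 130 mm along its y, walls 4 mm thick and 14 mm high, floor 4 mm thick. Origin: centre of its underside, z up; inner floor at z = 4 mm. Left or right of the caddy, the pad is on the other side; it has room for both vessels and one block
- burstand: bystander: round white plastic bur stand 90 mm in diameter with small burs standing in it, 66 mm high in all, loose. Origin: centre of its underside
Not all that is in view belongs to the job. Leave any yellow look-alike of the lamp alone. What is shaped like the bottle but blue is not meant.

How it is judged:
By the outcome, as a careful person would: the job done as asked, in the order asked, and still so for the second after the job is handed in, with the robot touching nothing.
It also fails if it takes over 152 s, if anything falls off the work surface, if the arm or the gripper's body presses on something with over 40 N, if the wrist force passes 120 N, or if a joint passes its speed limit or range.

## Working session

There is one attempt and no reset: what is moved stays moved. The work goes in short steps, Python scripts to look and compute and a tool call to move; the robot and the scene stay as the last step left them, time stands still between calls to the robot, and variables do not carry over. Pictures are saved under pics/ and viewed, at most 14 in all, crops included, and the job is handed in when it is done.

Besides the shell and the picture viewer there is one more tool, called by a JSON object that holds its "name" and its "arguments". apply_moves: Moves the arm, as the interface text tells. Scaled input: -1 to 1 covers 0.12 m each way for a shift and 360 degrees each way for a turn. Its arguments: {"type":"object","properties":{"moves":{"type":"array"},"grip_force":{"type":"number"}},"required":["moves"]}

```bash
mkdir -p pics; ls
cat > h.py <<'E'
import numpy as np, cv2
from station import manip
def ray(cam,u,v,P=None):
    c=P or manip.camera_params(cam)
    f=240/np.tan(np.radians(c['vfov'])/2)
    T=np.array(c['pose']); d=T[:3,:3]@np.array([(u-c['cx'])/f,-(v-c['cy'])/f,-1]); return T[:3,3],d
def at(cam,u,v,z,P=None):
    o,d=ray(cam,u,v,P); return o+d*(z-o[2])/d[2]
def proj(cam,p,P=None):
    c=P or manip.camera_params(cam); f=240/np.tan(np.radians(c['vfov'])/2)
    T=np.array(c['pose']); q=T[:3,:3].T@(np.array(p)-T[:3,3]); return c['cx']+f*q[0]/-q[2], c['cy']-f*q[1]/-q[2]
E
python3 - <<'E'
from h import *
np.set_printoptions(precision=4,suppress=True)
for n in('top','scene'):
    cv2.imwrite(f'pics/{n}0.png',manip.grab_frame(n)); print(n,manip.camera_params(n))
print(manip.camera_params('wrist'),manip.grasp_offset,manip.sense())
E
```

```text
pics
top {'vfov': 55.38846744591351, 'cx': 317.9367950877356, 'cy': 235.28444225727344, 'pose': array([[-0.0024,  0.9955, -0.0945,  0.4722],
       [-0.9997, -0.0045, -0.0225, -0.0174],
       [-0.0228,  0.0944,  0.9953,  0.8672],
       [ 0.    ,  0.    ,  0.    ,  1.    ]])}
scene {'vfov': 45.51305779692819, 'cx': 318.20671777590223, 'cy': 240.2087236542341, 'pose': array([[ 0.7222, -0.3987,  0.5652,  1.1921],
       [ 0.6916,  0.4054, -0.5978, -0.7009],
       [ 0.0092,  0.8226,  0.5685,  0.7357],
       [ 0.    ,  0.    ,  0.    ,  1.    ]])}
{'vfov': 65.59098980215431, 'cx': 320.8400925733113, 'cy': 236.3816763506669, 'pose': array([[ 0.2591, -0.9199, -0.2944,  0.0597],
       [ 0.9658,  0.2468,  0.0791,  0.5271],
       [-0.0001, -0.3048,  0.9524,  0.3729],
       [ 0.    ,  0.    ,  0.    ,  1.    ]])} 0.0187 {'t': 0.1, 'q': array([74.9995,  7.2397, -2.3215, 80.5228, -0.0003, 90.0001]), 'joint_vel': array([ 0.0745, -0.0373,  0.15  ,  0.018 , -0.0229, -0.0418]), 'joint_torque': array([ -0.0005, -43.6901,  35.3608,   0.0136,   0.    ,   0.    ]), 'eef_pos': array([0.1358, 0.5068, 0.2306]), 'tcp_rot': array([-179.9159,    0.0003,  164.9995]), 'force': array([-0.5766, -0.018 , -0.1937]), 'moment': array([-0.0351,  0.0358, -0.0404]), 'finger_force': 0.0, 'gripper_width': 0.08538835837611827}
```

View pics/top0.png

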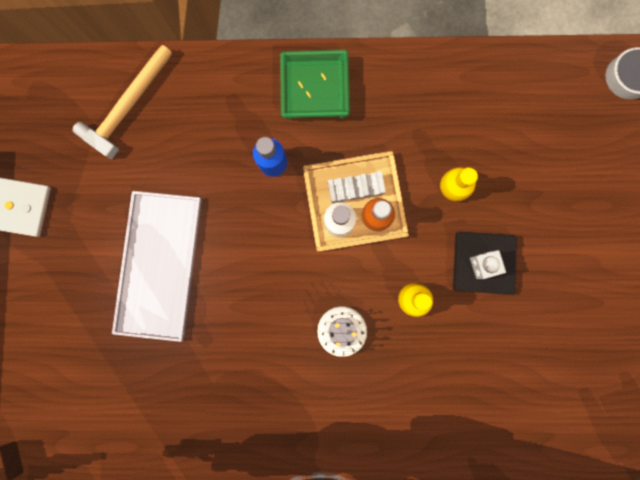

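View pics/scene0.png

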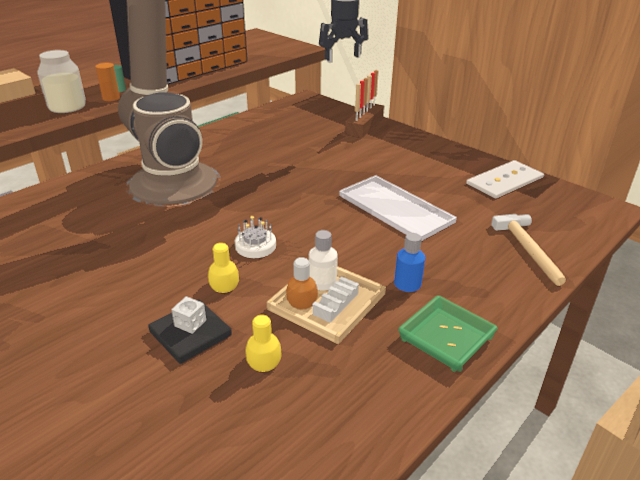

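The top view shows the caddy at (356,201) with the bottle at (340,215) and lamp at (379,212) in front and the swage at (357,187) behind. The tray is at (158,266), the pad and cube at (486,263), and the bur stand at (342,331). There are yellow decoys at (460,184) and (416,300) and a blue one at (268,157). I'll take coarse positions first.

Run:
```python
from h import *
np.set_printoptions(precision=4,suppress=True)
for n,u,v,z in [('caddyA',305,166,.02),('caddyB',392,153,.02),('caddyC',408,238,.02),('caddyD',317,250,.02),
 ('padTL',456,233,.02),('padTR',517,235,.02),('padBR',516,294,.02),('padBL',454,291,.02),
 ('trTL',132,193,.014),('trTR',200,198,.014),('trBR',182,341,.014),('trBL',113,333,.014),
 ('lampcap',382,209,.096),('botcap',341,213,.116),('cube',488,265,.06),('bur',342,331,.03),('blue',265,145,.116),('yel1',468,176,.09),('yel2',424,301,.09)]:
    print(n,at('top',u,v,z)[:2])
```

```text
caddyA [0.6843 0.0259]
caddyB [ 0.708  -0.1384]
caddyC [ 0.5468 -0.1651]
caddyD [0.5252 0.0035]
padTL [ 0.5557 -0.2537]
padTR [ 0.5515 -0.3653]
padBR [ 0.4436 -0.3589]
padBL [ 0.4492 -0.2468]
trTL [0.6359 0.3568]
trTR [0.6254 0.2259]
trBR [0.3582 0.2534]
trBL [0.3727 0.3828]
lampcap [ 0.5898 -0.1089]
botcap [ 0.5804 -0.0387]
cube [ 0.4953 -0.2964]
bur [ 0.3783 -0.0415]
blue [0.6969 0.0885]
yel1 [ 0.647  -0.2577]
yel2 [ 0.4346 -0.1774]
```

{"name": "apply_moves", "arguments": {"moves": [[-1, 0, 0, 0, 0, 0, 0.0186], [-1, 0, 0, 0, 0, 0, 0.0186], [-1, 0, 0, 0, 0, 0, 0.0186], [-1, 0, 0, 0, 0, 0, 0.0186], [-1, 0, 0, 0, 0, 0, 0.0186]], "grip_force": 40}}

```text
t: 0.52
eef_pos: [0.1358, 0.5069, 0.2308]
tcp_rot: [-180.0, 0.0, 131.2]
force: [-0.6, -0.1, -0.2]
gripper_width: 0.0854
finger_force: 0.0
```

{"name": "apply_moves", "arguments": {"moves": [[-1, 0, 0, 0, 0, 0, 0.0186], [-1, 0, 0, 0, 0, 0, 0.0186], [-1, 0, 0, 0, 0, 0, 0.0186], [-1, 0, 0, 0, 0, 0, 0.0186], [-1, 0, 0, 0, 0, 0, 0.0186]]}}

```text
t: 0.93
eef_pos: [0.1358, 0.5069, 0.2308]
tcp_rot: [-180.0, 0.1, 97.7]
force: [0.3, -0.0, 0.7]
gripper_width: 0.0854
finger_force: 0.0
```

{"name": "apply_moves", "arguments": {"moves": [[-1, -0.27, 0.19, -0.01, 0, 0, 0], [-1, -0.27, 0.19, -0.01, 0, 0, 0], [-1, -0.27, 0.19, -0.01, 0, 0, 0], [-1, -0.27, 0.19, -0.01, 0, 0, 0], [-1, -0.27, 0.19, -0.01, 0, 0, 0]]}}

```text
t: 1.35
eef_pos: [0.272, 0.361, 0.237]
tcp_rot: [-180.0, 0.0, 98.1]
force: [1.4, 0.8, -0.1]
gripper_width: 0.0852
finger_force: 0.0
```

{"name": "apply_moves", "arguments": {"moves": [[-1, -0.27, 0.19, -0.01, 0, 0, 0], [-1, -0.27, 0.19, -0.01, 0, 0, 0], [-1, -0.27, 0.19, -0.01, 0, 0, 0], [-1, -0.27, 0.19, -0.01, 0, 0, 0], [-1, -0.27, 0.19, -0.01, 0, 0, 0]]}}

```text
t: 1.77
eef_pos: [0.4077, 0.2164, 0.2432]
tcp_rot: [-180.0, -0.0, 98.0]
force: [1.1, 1.7, -0.1]
gripper_width: 0.0857
finger_force: 0.0
```

{"name": "apply_moves", "arguments": {"moves": [[-1, -0.27, 0.19, -0.01, 0, 0, 0], [-1, -0.27, 0.19, -0.01, 0, 0, 0], [-1, -0.27, 0.19, -0.01, 0, 0, 0], [-1, -0.27, 0.19, -0.01, 0, 0, 0], [-1, -0.27, 0.19, -0.01, 0, 0, 0]]}}

```text
t: 2.18
eef_pos: [0.5433, 0.0718, 0.249]
tcp_rot: [-180.0, -0.0, 98.0]
force: [0.7, 1.5, 0.2]
gripper_width: 0.0852
finger_force: 0.0
```

{"name": "apply_moves", "arguments": {"moves": [[-1, -0.27, 0.19, -0.01, 0, 0, 0], [-1, -0.27, 0.19, -0.01, 0, 0, 0], [-1, 0, 0, 0, 0, 0, 0], [-1, 0, 0, 0, 0, 0, 0]]}}

```text
t: 2.52
eef_pos: [0.5974, 0.0142, 0.2501]
tcp_rot: [-179.9, -0.0, 97.9]
force: [0.0, 0.2, -0.2]
gripper_width: 0.0854
finger_force: 0.0
```

```bash
cat >> h.py <<'E'
def plan(target,yaw=None):
    s=manip.sense(); y=np.radians(s['tcp_rot'][2]); d=np.array(target)-s['eef_pos']
    t=np.array([np.cos(y)*d[0]+np.sin(y)*d[1], np.sin(y)*d[0]-np.cos(y)*d[1], -d[2]])/.12
    n=int(np.ceil(np.linalg.norm(t)*.12/.0405)); print('pos',s['eef_pos'].round(4),'rot',s['tcp_rot'].round(2),'t',round(s['t'],2)); print('norm total',t.round(3),'n',n,'per',(t/max(n,1)).round(4))
def look(fn):
    import pickle
    P=manip.camera_params('wrist'); im=manip.grab_frame('wrist'); cv2.imwrite(f'pics/{fn}.png',im); pickle.dump(P,open(f'pics/{fn}.pkl','wb')); return im,P
E
python3 - <<'E'
from h import *
print(manip.sense()); look('w1')
E
```

```text
{'t': 2.5167, 'q': array([1.35790934e+00, 1.55063256e+01, 1.02708692e+01, 8.49111201e+01,
       4.31396660e-03, 8.34993613e+01]), 'joint_vel': array([ 2.3883473 , -2.419738  , -1.69154824,  0.46801834,  0.38621249,
        0.4279514 ]), 'joint_torque': array([ -1.52224135, -51.55654192,  35.83177686,  -0.30288074,
        -0.1276683 ,  -0.07498616]), 'eef_pos': array([0.59744699, 0.01418439, 0.25005132]), 'tcp_rot': array([-1.79854854e+02, -2.08807555e-02,  9.78585161e+01]), 'force': array([ 0.04181062,  0.17941625, -0.16526054]), 'moment': array([-0.01000415,  0.01781918, -0.01189069]), 'finger_force': 0.0, 'gripper_width': 0.08541488326782751}
```

View pics/w1.png

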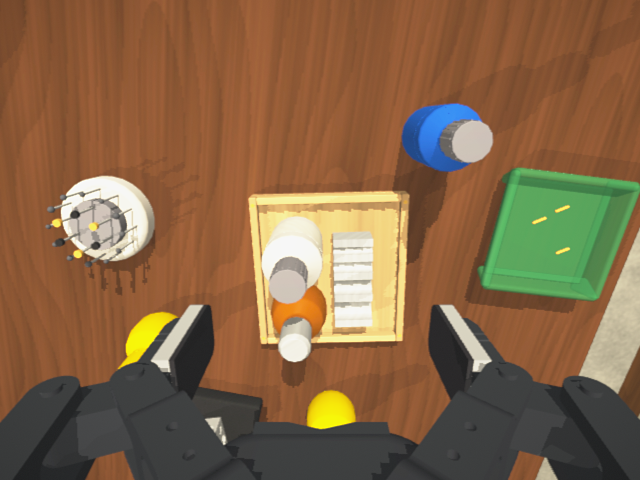

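The wrist view shows the caddy with corners near (249,196), (408,193), (402,343) and (263,347). The bottle cap top is near (288,290), the lamp cap top near (295,347), and the swage spans (332..373, 233..327).

Run:
```python
from h import *
import pickle
np.set_printoptions(precision=4,suppress=True)
P=pickle.load(open('pics/w1.pkl','rb'))
for n,u,v,z in [('cA',249,196,.02),('cB',408,193,.02),('cC',402,343,.02),('cD',263,347,.02),('bot',288,288,.116),('lamp',295,346,.096),
  ('s1',333,233,.036),('s2',372,233,.036),('s3',373,326,.036),('s4',333,327,.036)]: print(n,at('wrist',u,v,z,P)[:2])
a=cv2.imread('pics/w1.png')[180:370,230:430]; b=cv2.imread('pics/top0.png')[140:260,290:420]
a=cv2.resize(a,(600,570),interpolation=cv2.INTER_CUBIC); 
cv2.imwrite('pics/c1.png',a)
```

```text
cA [0.5238 0.0066]
cB [0.6829 0.0317]
cC [ 0.7122 -0.141 ]
cD [ 0.5538 -0.1684]
bot [ 0.5774 -0.0431]
lamp [ 0.5896 -0.1103]
s1 [ 0.6128 -0.0158]
s2 [ 0.6514 -0.0104]
s3 [ 0.6713 -0.1145]
s4 [ 0.6284 -0.1216]
```

View pics/c1.png

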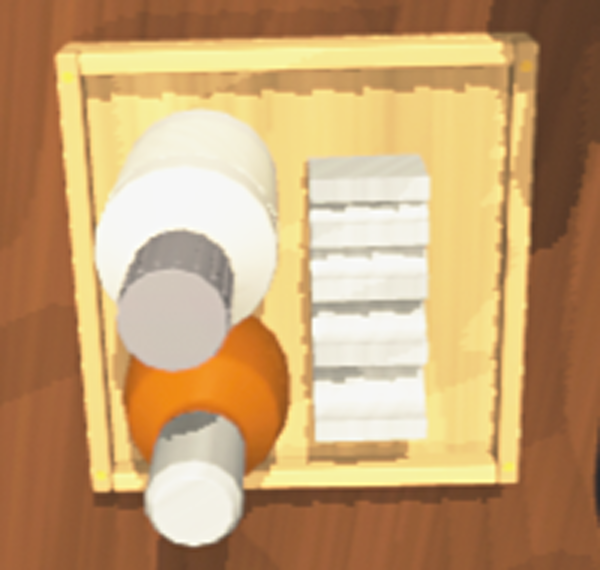

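Run:
```python
from h import *
plan([.5785,-.040,.20])
```

```text
pos [0.5966 0.0153 0.2506] rot [-1.7988e+02 -3.0000e-02  9.7950e+01] t 2.57
norm total [-0.436 -0.213  0.422] n 2 per [-0.2179 -0.1067  0.2109]
```

{"name": "apply_moves", "arguments": {"moves": [[-1, -0.218, -0.107, 0.211, 0, 0, 0], [-1, -0.218, -0.107, 0.211, 0, 0, 0], [-1, 0, 0, 0.22, 0, 0, 0], [-1, 0, 0, 0.22, 0, 0, 0], [-1, 0, 0, 0.22, 0, 0, 0]]}}

```text
t: 2.98
eef_pos: [0.5775, -0.0386, 0.1214]
tcp_rot: [180.0, -0.0, 98.1]
force: [1.4, 0.5, -0.0]
gripper_width: 0.0852
finger_force: 0.0
```

{"name": "apply_moves", "arguments": {"moves": [[-1, 0, 0, 0.15, 0, 0, 0], [-1, 0, 0, 0.07, 0, 0, 0], [-1, 0, 0, 0, 0, 0, 0], [-1, 0, 0, 0, 0, 0, 0]]}}

```text
t: 3.32
eef_pos: [0.5784, -0.0386, 0.0963]
tcp_rot: [180.0, 0.0, 98.1]
force: [-0.1, 1.1, 0.9]
gripper_width: 0.0855
finger_force: 0.0
```

{"name": "apply_moves", "arguments": {"moves": [[1, 0, 0, 0, 0, 0, 0], [1, 0, 0, 0, 0, 0, 0], [1, 0, 0, 0, 0, 0, 0], [1, 0, 0, 0, 0, 0, 0], [1, 0, 0, 0, 0, 0, 0]], "grip_force": 40}}

```text
t: 3.73
eef_pos: [0.5788, -0.0396, 0.0961]
tcp_rot: [180.0, 0.0, 98.0]
force: [-1.7, -0.6, 4.3]
gripper_width: 0.0278
finger_force: 39.1
```

{"name": "apply_moves", "arguments": {"moves": [[1, 0, 0, 0, 0, 0, 0], [1, 0, 0, 0, 0, 0, 0], [1, 0, 0, 0, 0, 0, 0], [1, 0, 0, 0, 0, 0, 0], [1, 0, 0, 0, 0, 0, 0]]}}

```text
t: 4.15
eef_pos: [0.5788, -0.0396, 0.0961]
tcp_rot: [180.0, 0.0, 98.0]
force: [-2.1, -0.6, 5.1]
gripper_width: 0.0279
finger_force: 39.2
```

Run:
```python
from h import *
plan([.5925,.2956,.2]); s=manip.sense(); print(s['gripper_width'],s['finger_force'],s['force']); look('w2')
```

```text
pos [ 0.5788 -0.0396  0.0961] rot [1.7995e+02 1.0000e-02 9.8030e+01] t 4.15
norm total [ 2.75   0.503 -0.866] n 9 per [ 0.3055  0.0559 -0.0962]
0.027890204240054523 39.190154671669006 [-2.0571242  -0.55270921  5.12492757]
```

View pics/w2.png

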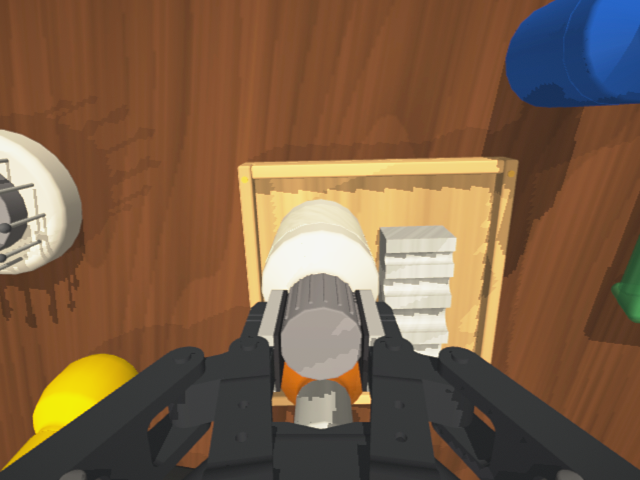

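{"name": "apply_moves", "arguments": {"moves": [[1, 0, 0, -0.1, 0, 0, 0], [1, 0, 0, -0.2, 0, 0, 0], [1, 0, 0, -0.25, 0, 0, 0], [1, 0, 0, -0.2, 0, 0, 0], [1, 0, 0, -0.116, 0, 0, 0]]}}

```text
t: 4.62
eef_pos: [0.5793, -0.0396, 0.2019]
tcp_rot: [179.9, 0.0, 98.0]
force: [0.8, 0.5, -2.1]
gripper_width: 0.0277
finger_force: 39.7
```

{"name": "apply_moves", "arguments": {"moves": [[1, 0.15, 0.03, 0, 0, 0, 0], [1, 0.25, 0.05, 0, 0, 0, 0], [1, 0.25, 0.05, 0, 0, 0, 0], [1, 0.3, 0.05, 0, 0, 0, 0], [1, 0.3, 0.05, 0, 0, 0, 0]]}}

```text
t: 5.03
eef_pos: [0.5847, 0.1139, 0.1988]
tcp_rot: [-180.0, 0.0, 98.0]
force: [0.5, -1.3, 0.0]
gripper_width: 0.0278
finger_force: 39.8
```

{"name": "apply_moves", "arguments": {"moves": [[1, 0.3, 0.05, 0, 0, 0, 0], [1, 0.3, 0.05, 0, 0, 0, 0], [1, 0.25, 0.05, 0, 0, 0, 0], [1, 0.25, 0.05, 0, 0, 0, 0], [1, 0.25, 0.05, 0, 0, 0, 0]]}}

```text
t: 5.45
eef_pos: [0.5917, 0.2791, 0.1986]
tcp_rot: [-179.9, 0.0, 98.1]
force: [1.6, 0.3, -1.5]
gripper_width: 0.0275
finger_force: 39.8
```

{"name": "apply_moves", "arguments": {"moves": [[1, 0.15, 0.023, 0, 0, 0, 0], [1, 0, 0, 0, 0, 0, 0], [1, 0, 0, 0, 0, 0, 0]]}}

```text
t: 5.7
eef_pos: [0.5919, 0.2962, 0.1984]
tcp_rot: [-179.9, 0.1, 98.1]
force: [-0.8, -0.2, -1.3]
gripper_width: 0.0281
finger_force: 39.7
```

Run:
```python
from h import *
plan([.5925,.2956,.0915]); s=manip.sense(); print(s['gripper_width'],s['finger_force'],s['force']); look('w3')
```

```text
pos [0.5919 0.2962 0.1984] rot [-1.7992e+02  6.0000e-02  9.8130e+01] t 5.7
norm total [-0.006  0.004  0.891] n 3 per [-0.0019  0.0014  0.2969]
0.028052976407099455 39.72691297531128 [-0.84103485 -0.16603103 -1.29864856]
```

View pics/w3.png

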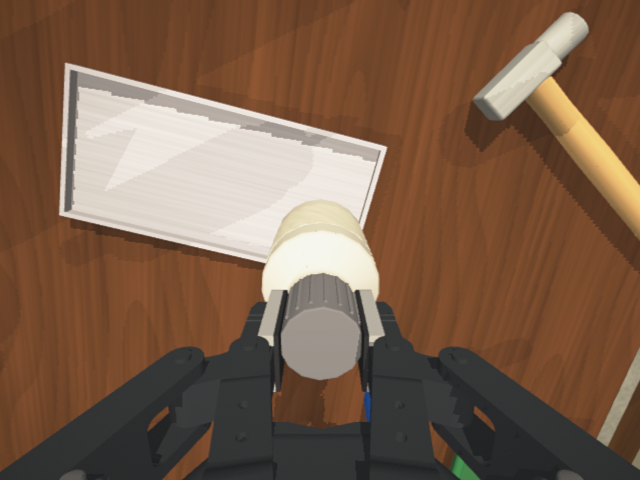

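The wrist view shows the bottle hanging upright at the tray's far end, with tray corners at (67,65), (385,148) and (62,215). I'll lower it now.

{"name": "apply_moves", "arguments": {"moves": [[1, 0, 0, 0.2, 0, 0, 0], [1, 0, 0, 0.25, 0, 0, 0], [1, 0, 0, 0.22, 0, 0, 0], [1, 0, 0, 0.15, 0, 0, 0], [1, 0, 0, 0.05, 0, 0, 0]]}}

```text
t: 6.17
eef_pos: [0.5907, 0.293, 0.0915]
tcp_rot: [-179.7, 0.1, 97.9]
force: [-0.8, 0.9, -0.9]
gripper_width: 0.0278
finger_force: 39.8
```

{"name": "apply_moves", "arguments": {"moves": [[1, 0, 0, 0.02, 0, 0, 0], [1, 0, 0, 0.01, 0, 0, 0], [1, 0, 0, 0, 0, 0, 0]]}}

```text
t: 6.42
eef_pos: [0.593, 0.2955, 0.0929]
tcp_rot: [179.9, -0.0, 98.0]
force: [0.3, 0.2, -1.2]
gripper_width: 0.0277
finger_force: 39.8
```

{"name": "apply_moves", "arguments": {"moves": [[1, 0, 0, 0.01, 0, 0, 0], [1, 0, 0, 0.01, 0, 0, 0], [1, 0, 0, 0, 0, 0, 0]]}}

```text
t: 6.67
eef_pos: [0.5928, 0.296, 0.0901]
tcp_rot: [179.9, -0.0, 98.0]
force: [-0.1, 1.0, 1.0]
gripper_width: 0.0282
finger_force: 40.2
```

{"name": "apply_moves", "arguments": {"moves": [[1, 0, 0, 0.005, 0, 0, 0], [1, 0, 0, 0.005, 0, 0, 0], [1, 0, 0, 0, 0, 0, 0]]}}

```text
t: 6.92
eef_pos: [0.5928, 0.2962, 0.0901]
tcp_rot: [179.8, -0.1, 98.1]
force: [-2.2, 0.2, 8.7]
gripper_width: 0.0276
finger_force: 40.7
```

{"name": "apply_moves", "arguments": {"moves": [[0, 0, 0, 0, 0, 0, 0], [0, 0, 0, 0, 0, 0, 0], [0, 0, 0, 0, 0, 0, 0], [0, 0, 0, 0, 0, 0, 0]]}}

```text
t: 7.25
eef_pos: [0.5921, 0.2957, 0.0875]
tcp_rot: [-180.0, 0.0, 98.0]
force: [0.3, -0.6, 0.2]
gripper_width: 0.0429
finger_force: 0.0
```

{"name": "apply_moves", "arguments": {"moves": [[0, 0, 0, -0.1, 0, 0, 0], [0, 0, 0, -0.2, 0, 0, 0], [0, 0, 0, -0.3, 0, 0, 0], [0, 0, 0, -0.32, 0, 0, 0]]}}

```text
t: 7.58
eef_pos: [0.5912, 0.2953, 0.1986]
tcp_rot: [-179.8, 0.1, 98.0]
force: [1.1, 0.7, 0.6]
gripper_width: 0.0427
finger_force: 0.0
```

{"name": "apply_moves", "arguments": {"moves": [[-1, -0.304, -0.045, 0, 0, 0, 0], [-1, -0.304, -0.045, 0, 0, 0, 0], [-1, -0.304, -0.045, 0, 0, 0, 0], [-1, -0.304, -0.045, 0, 0, 0, 0], [-1, -0.304, -0.045, 0, 0, 0, 0]]}}

```text
t: 8.0
eef_pos: [0.5908, 0.1099, 0.1992]
tcp_rot: [179.9, 0.0, 98.1]
force: [-0.0, 0.2, -0.3]
gripper_width: 0.0855
finger_force: 0.0
```

{"name": "apply_moves", "arguments": {"moves": [[-1, -0.304, -0.045, 0, 0, 0, 0], [-1, -0.304, -0.045, 0, 0, 0, 0], [-1, -0.304, -0.045, 0, 0, 0, 0], [-1, -0.304, -0.045, 0, 0, 0, 0], [-1, -0.304, -0.045, 0, 0, 0, 0]]}}

```text
t: 8.42
eef_pos: [0.5895, -0.0748, 0.1992]
tcp_rot: [180.0, 0.0, 98.0]
force: [1.0, -0.2, 0.1]
gripper_width: 0.0855
finger_force: 0.0
```

{"name": "apply_moves", "arguments": {"moves": [[-1, -0.304, -0.045, 0, 0, 0, 0], [-1, 0, 0, 0, 0, 0, 0], [-1, 0, 0, 0, 0, 0, 0]]}}

```text
t: 8.67
eef_pos: [0.5894, -0.1119, 0.1988]
tcp_rot: [180.0, -0.0, 97.8]
force: [0.9, 0.2, -0.6]
gripper_width: 0.0856
finger_force: 0.0
```

Run:
```python
from h import *
plan([.5895,-.1095,.074]); cv2.imwrite('pics/top1.png',cv2.resize(manip.grab_frame('top')[120:400,60:440],(760,560)))
```

```text
pos [ 0.5894 -0.1119  0.1988] rot [179.98  -0.    97.82] t 8.67
norm total [0.019 0.004 1.04 ] n 4 per [0.0048 0.001  0.26  ]
```

View pics/top1.png

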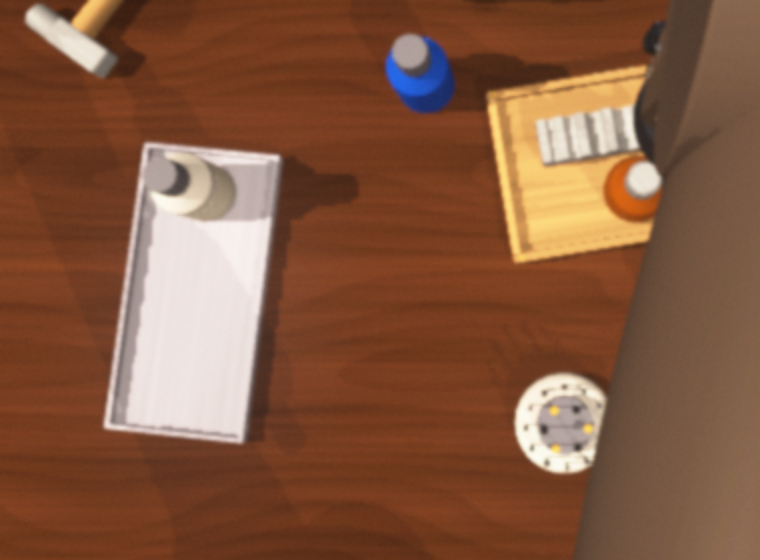

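The top view shows the bottle upright in the tray's far end at crop pixel (190,180). Next is the lamp.

{"name": "apply_moves", "arguments": {"moves": [[-1, 0.019, 0.004, 0.25, 0, 0, 0], [-1, 0, 0, 0.3, 0, 0, 0], [-1, 0, 0, 0.25, 0, 0, 0], [-1, 0, 0, 0.16, 0, 0, 0], [-1, 0, 0, 0.07, 0, 0, 0]]}}

```text
t: 9.13
eef_pos: [0.5879, -0.1055, 0.0715]
tcp_rot: [-179.7, -0.1, 98.2]
force: [-0.8, -0.4, -0.6]
gripper_width: 0.0854
finger_force: 0.0
```

{"name": "apply_moves", "arguments": {"moves": [[-1, 0, 0, 0.01, 0, 0, 0], [-1, 0, 0, 0, 0, 0, 0], [-1, 0, 0, 0, 0, 0, 0]]}}

```text
t: 9.38
eef_pos: [0.5908, -0.1072, 0.0752]
tcp_rot: [179.9, 0.0, 98.1]
force: [0.7, 0.3, -0.4]
gripper_width: 0.0853
finger_force: 0.0
```

{"name": "apply_moves", "arguments": {"moves": [[1, 0, 0, 0, 0, 0, 0], [1, 0, 0, 0, 0, 0, 0], [1, 0, 0, 0, 0, 0, 0], [1, 0, 0, 0, 0, 0, 0], [1, 0, 0, 0, 0, 0, 0]]}}

```text
t: 9.8
eef_pos: [0.5898, -0.1078, 0.074]
tcp_rot: [180.0, 0.0, 98.0]
force: [-1.0, -0.1, 0.3]
gripper_width: 0.0293
finger_force: 39.4
```

{"name": "apply_moves", "arguments": {"moves": [[1, 0, 0, 0, 0, 0, 0], [1, 0, 0, 0, 0, 0, 0], [1, 0, 0, 0, 0, 0, 0]]}}

```text
t: 10.05
eef_pos: [0.5898, -0.1077, 0.074]
tcp_rot: [180.0, 0.0, 98.0]
force: [-2.1, 0.3, 6.6]
gripper_width: 0.0287
finger_force: 39.8
```

Run:
```python
from h import *
plan([.498,.305,.2]); s=manip.sense(); print(s['gripper_width'],s['finger_force'],s['force'])
```

```text
pos [ 0.5898 -0.1077  0.074 ] rot [1.7996e+02 2.0000e-02 9.8030e+01] t 10.05
norm total [ 3.513 -0.277 -1.05 ] n 11 per [ 0.3193 -0.0252 -0.0955]
0.0286883573513908 39.75298559758812 [-2.06989263  0.31271217  6.55504713]
```

{"name": "apply_moves", "arguments": {"moves": [[1, 0, 0, -0.1, 0, 0, 0], [1, 0, 0, -0.2, 0, 0, 0], [1, 0, 0, -0.3, 0, 0, 0], [1, 0, 0, -0.25, 0, 0, 0], [1, 0, 0, -0.2, 0, 0, 0]]}}

```text
t: 10.47
eef_pos: [0.5897, -0.1076, 0.202]
tcp_rot: [179.9, 0.0, 98.0]
force: [0.9, -0.1, -1.3]
gripper_width: 0.0287
finger_force: 40.1
```

{"name": "apply_moves", "arguments": {"moves": [[1, 0.15, -0.01, 0, 0, 0, 0], [1, 0.25, -0.02, 0, 0, 0, 0], [1, 0.3, -0.025, 0, 0, 0, 0], [1, 0.3, -0.025, 0, 0, 0, 0], [1, 0.3, -0.025, 0, 0, 0, 0]]}}

```text
t: 10.88
eef_pos: [0.5546, 0.0463, 0.1995]
tcp_rot: [-180.0, -0.0, 98.0]
force: [0.4, 0.9, -2.3]
gripper_width: 0.0286
finger_force: 40.1
```

{"name": "apply_moves", "arguments": {"moves": [[1, 0.3, -0.025, 0, 0, 0, 0], [1, 0.3, -0.025, 0, 0, 0, 0], [1, 0.3, -0.025, 0, 0, 0, 0], [1, 0.3, -0.025, 0, 0, 0, 0], [1, 0.3, -0.025, 0, 0, 0, 0]]}}

```text
t: 11.3
eef_pos: [0.5144, 0.2228, 0.1995]
tcp_rot: [-180.0, 0.0, 98.0]
force: [1.4, -0.3, -1.7]
gripper_width: 0.0288
finger_force: 40.1
```

{"name": "apply_moves", "arguments": {"moves": [[1, 0.3, -0.025, 0, 0, 0, 0], [1, 0.25, -0.015, 0, 0, 0, 0], [1, 0.163, -0.012, 0, 0, 0, 0], [1, 0, 0, 0, 0, 0, 0], [1, 0, 0, 0, 0, 0, 0]]}}

```text
t: 11.72
eef_pos: [0.4966, 0.3059, 0.1991]
tcp_rot: [-179.9, 0.0, 98.2]
force: [-0.1, 0.0, -1.8]
gripper_width: 0.0288
finger_force: 40.1
```

{"name": "apply_moves", "arguments": {"moves": [[1, 0, 0, 0.2, 0, 0, 0], [1, 0, 0, 0.3, 0, 0, 0], [1, 0, 0, 0.25, 0, 0, 0], [1, 0, 0, 0.2, 0, 0, 0], [1, 0, 0, 0.07, 0, 0, 0]]}}

```text
t: 12.13
eef_pos: [0.4954, 0.3025, 0.073]
tcp_rot: [-179.7, 0.2, 97.9]
force: [-0.6, -0.9, -2.6]
gripper_width: 0.0289
finger_force: 40.1
```

{"name": "apply_moves", "arguments": {"moves": [[1, 0, 0, 0.03, 0, 0, 0], [1, 0, 0, 0, 0, 0, 0], [1, 0, 0, 0, 0, 0, 0]]}}

```text
t: 12.38
eef_pos: [0.4982, 0.3052, 0.0751]
tcp_rot: [179.9, -0.0, 98.0]
force: [1.0, 0.1, -2.0]
gripper_width: 0.0286
finger_force: 40.1
```

{"name": "apply_moves", "arguments": {"moves": [[1, 0, 0, 0.02, 0, 0, 0], [1, 0, 0, 0.02, 0, 0, 0], [1, 0, 0, 0.008, 0, 0, 0], [1, 0, 0, 0.005, 0, 0, 0], [1, 0, 0, 0, 0, 0, 0]]}}

```text
t: 12.8
eef_pos: [0.4975, 0.3054, 0.068]
tcp_rot: [179.9, -0.0, 98.0]
force: [-0.3, 0.2, 4.0]
gripper_width: 0.0287
finger_force: 40.6
```

{"name": "apply_moves", "arguments": {"moves": [[0, 0, 0, 0, 0, 0, 0], [0, 0, 0, 0, 0, 0, 0], [0, 0, 0, 0, 0, 0, 0], [0, 0, 0, 0, 0, 0, 0]]}}

```text
t: 13.13
eef_pos: [0.4972, 0.3051, 0.0669]
tcp_rot: [-180.0, 0.0, 98.0]
force: [0.3, -0.4, -0.9]
gripper_width: 0.0425
finger_force: 0.0
```

{"name": "apply_moves", "arguments": {"moves": [[0, 0, 0, -0.1, 0, 0, 0], [0, 0, 0, -0.2, 0, 0, 0], [0, 0, 0, -0.3, 0, 0, 0], [0, 0, 0, -0.3, 0, 0, 0], [0, 0, 0, -0.2, 0, 0, 0]]}}

```text
t: 13.55
eef_pos: [0.4976, 0.3054, 0.2023]
tcp_rot: [179.9, -0.1, 98.0]
force: [0.4, -0.5, -0.1]
gripper_width: 0.0424
finger_force: 0.0
```

{"name": "apply_moves", "arguments": {"moves": [[-1, -0.2915, -0.042, -0.028, 0, 0, 0], [-1, -0.2915, -0.042, -0.028, 0, 0, 0], [-1, -0.2915, -0.042, -0.028, 0, 0, 0], [-1, -0.2915, -0.042, -0.028, 0, 0, 0], [-1, -0.2915, -0.042, -0.028, 0, 0, 0]]}}

```text
t: 13.97
eef_pos: [0.4964, 0.127, 0.216]
tcp_rot: [180.0, 0.0, 98.1]
force: [0.7, -0.4, -1.0]
gripper_width: 0.0855
finger_force: 0.0
```

{"name": "apply_moves", "arguments": {"moves": [[-1, -0.2915, -0.042, -0.028, 0, 0, 0], [-1, -0.2915, -0.042, -0.028, 0, 0, 0], [-1, -0.2915, -0.042, -0.028, 0, 0, 0], [-1, -0.2915, -0.042, -0.028, 0, 0, 0], [-1, -0.2915, -0.042, -0.028, 0, 0, 0]]}}

```text
t: 14.38
eef_pos: [0.4959, -0.05, 0.2329]
tcp_rot: [180.0, 0.0, 98.0]
force: [1.2, -0.4, 0.1]
gripper_width: 0.0852
finger_force: 0.0
```

{"name": "apply_moves", "arguments": {"moves": [[-1, -0.2915, -0.042, -0.028, 0, 0, 0], [-1, -0.2915, -0.042, -0.028, 0, 0, 0], [-1, -0.2915, -0.042, -0.028, 0, 0, 0], [-1, -0.2915, -0.042, -0.028, 0, 0, 0], [-1, -0.2915, -0.042, -0.028, 0, 0, 0]]}}

```text
t: 14.8
eef_pos: [0.4953, -0.2268, 0.2496]
tcp_rot: [180.0, 0.0, 98.0]
force: [0.3, -0.5, 0.8]
gripper_width: 0.0854
finger_force: 0.0
```

{"name": "apply_moves", "arguments": {"moves": [[-1, 0, 0, 0, 0, 0, 0], [-1, 0, 0, 0, 0, 0, 0], [-1, 0, 0, 0, 0, 0, 0]]}}

```text
t: 15.05
eef_pos: [0.4956, -0.225, 0.2492]
tcp_rot: [-180.0, -0.0, 98.0]
force: [-0.0, -0.4, -0.4]
gripper_width: 0.0851
finger_force: 0.0
```

Run:
```python
from h import *
plan([.495,-.225,.25]); a,P=look('w4')
cv2.imwrite('pics/top2.png',manip.grab_frame('top'))
b=cv2.resize(a[160:410,180:480],(720,600),interpolation=cv2.INTER_CUBIC); cv2.imwrite('pics/c4.png',b)
```

```text
pos [ 0.4956 -0.225   0.2492] rot [-1.7998e+02 -3.0000e-02  9.8000e+01] t 15.05
norm total [ 0.001 -0.005 -0.007] n 1 per [ 0.0008 -0.0047 -0.0071]
```

View pics/c4.png

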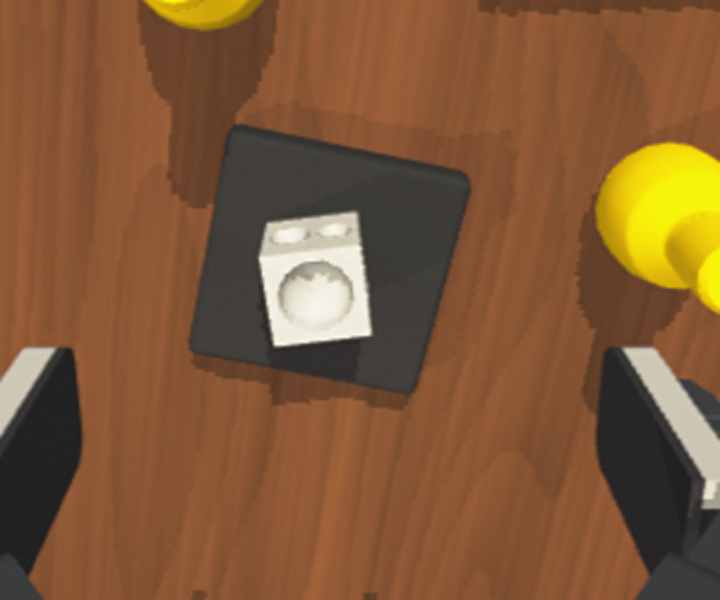

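The crop shows the cube's top face with corners (260,258), (361,246), (371,335) and (274,347). The pad's top-face corners are about (231,140), (468,188), (412,392) and (192,350).

Run:
```python
from h import *
import pickle
np.set_printoptions(precision=4,suppress=True)
P=pickle.load(open('pics/w4.pkl','rb'))
def go(n,pts,z):
    q=np.array([at('wrist',180+u/2.4,160+v/2.4,z,P)[:2] for u,v in pts]); print(n,q.mean(0),'\n',q)
    e=np.roll(q,-1,0)-q; print(np.linalg.norm(e,axis=1), np.degrees(np.arctan2(e[:,1],e[:,0])))
go('cube',[(260,258),(361,246),(371,335),(274,347)],.06)
go('pad',[(231,140),(468,188),(412,392),(192,350)],.02)
# top view of pad: dark mask
im=cv2.imread('pics/top0.png'); m=(im.max(2)<60).astype(np.uint8); m[:,:440]=0;m[:,540:]=0;m[:220]=0;m[310:]=0
c=max(cv2.findContours(m,0,2)[0],key=cv2.contourArea); r=cv2.minAreaRect(c); b=cv2.boxPoints(r); q=np.array([at('top',*p,.02)[:2] for p in b]); print('top pad',r,q.mean(0),'\n',q)
e=np.roll(q,-1,0)-q; print(np.linalg.norm(e,axis=1), np.degrees(np.arctan2(e[:,1],e[:,0])))
im=cv2.imread('pics/w4.png'); m=(im.max(2)<75).astype(np.uint8); m[:, :240]=0; m[:,400:]=0; m[340:]=0;m=cv2.morphologyEx(m,cv2.MORPH_OPEN,np.ones((5,5)))
c=max(cv2.findContours(m,0,2)[0],key=cv2.contourArea); r=cv2.minAreaRect(c); print('w',r, (cv2.boxPoints(r)-[180,160])*2.4)
```

```text
cube [ 0.4968 -0.3014] 
 [[ 0.4722 -0.2876]
 [ 0.5114 -0.2769]
 [ 0.5212 -0.3152]
 [ 0.4824 -0.3261]]
[0.0406 0.0395 0.0404 0.0399] [  15.2356  -75.6012 -164.2193  104.7969]
pad [ 0.5009 -0.3069] 
 [[ 0.4523 -0.2518]
 [ 0.557  -0.2591]
 [ 0.5493 -0.3621]
 [ 0.4448 -0.3544]]
[0.105  0.1033 0.1049 0.1029] [ -3.9397 -94.2758 175.8125  85.7951]
top pad ((484.8852233886719, 262.6445617675781), (61.67470932006836, 58.286991119384766), 3.4682295322418213) [ 0.5011 -0.3046] 
 [[ 0.4513 -0.2439]
 [ 0.5582 -0.2536]
 [ 0.5507 -0.3661]
 [ 0.4443 -0.3551]]
[0.1073 0.1127 0.107  0.1114] [ -5.1768 -93.7859 174.1208  86.4226]
w ((316.423095703125, 268.3846130371094), (103.74543762207031, 97.07748413085938), 11.309932708740234) [[182.4924 349.9385]
 [228.1846 121.4769]
 [472.3385 170.3076]
 [426.6462 398.7693]]
```

{"name": "apply_moves", "arguments": {"moves": [[-1, 0, 0, 0, 0, 0, -0.0194], [-1, -0.2, -0.05, 0.2, 0, 0, 0], [-1, -0.2, -0.05, 0.25, 0, 0, 0], [-1, -0.2176, -0.055, 0.25, 0, 0, 0], [-1, 0, 0, 0.3, 0, 0, 0]], "grip_force": 60}}

```text
t: 15.57
eef_pos: [0.4982, -0.3039, 0.1294]
tcp_rot: [179.9, 0.2, 105.0]
force: [0.3, -0.1, -0.5]
gripper_width: 0.0856
finger_force: 0.0
```

{"name": "apply_moves", "arguments": {"moves": [[-1, 0, 0, 0.3, 0, 0, 0], [-1, 0, 0, 0.2, 0, 0, 0], [-1, 0, 0, 0.1, 0, 0, 0], [-1, 0, 0, 0, 0, 0, 0], [-1, 0, 0, 0, 0, 0, 0]]}}

```text
t: 15.98
eef_pos: [0.497, -0.3001, 0.0572]
tcp_rot: [-180.0, -0.1, 105.1]
force: [0.6, -0.4, 0.5]
gripper_width: 0.0852
finger_force: 0.0
```

Run:
```python
from h import *
plan([.4968,-.3014,.027])
```

```text
pos [ 0.497  -0.3001  0.0572] rot [-1.7995e+02 -6.0000e-02  1.0513e+02] t 15.98
norm total [-0.01  -0.004  0.252] n 1 per [-0.0101 -0.0041  0.2518]
```

{"name": "apply_moves", "arguments": {"moves": [[-1, -0.01, 0, 0.1, 0, 0, 0], [-1, 0, 0, 0.1, 0, 0, 0], [-1, 0, 0, 0.05, 0, 0, 0], [-1, 0, 0, 0, 0, 0, 0], [-1, 0, 0, 0, 0, 0, 0]]}}

```text
t: 16.4
eef_pos: [0.4975, -0.3026, 0.0278]
tcp_rot: [180.0, 0.0, 105.0]
force: [-1.4, -0.0, 0.3]
gripper_width: 0.0855
finger_force: 0.0
```

{"name": "apply_moves", "arguments": {"moves": [[1, 0, 0, 0, 0, 0, 0], [1, 0, 0, 0, 0, 0, 0], [1, 0, 0, 0, 0, 0, 0], [1, 0, 0, 0, 0, 0, 0], [1, 0, 0, 0, 0, 0, 0]]}}

```text
t: 16.82
eef_pos: [0.4975, -0.3029, 0.0281]
tcp_rot: [180.0, 0.1, 105.0]
force: [-1.2, 1.0, 3.7]
gripper_width: 0.0392
finger_force: 62.1
```

{"name": "apply_moves", "arguments": {"moves": [[1, 0, 0, 0, 0, 0, 0], [1, 0, 0, 0, 0, 0, 0]]}}

```text
t: 16.98
eef_pos: [0.4975, -0.3029, 0.0281]
tcp_rot: [180.0, 0.1, 105.0]
force: [-1.0, -0.8, 4.9]
gripper_width: 0.0391
finger_force: 62.1
```

{"name": "apply_moves", "arguments": {"moves": [[1, 0, 0, -0.1, 0, 0, 0], [1, 0, 0, -0.25, 0, 0, 0], [1, 0, 0, -0.3, 0, 0, 0], [1, 0, 0, -0.3, 0, 0, 0], [1, 0, 0, -0.3, 0, 0, 0]]}}

```text
t: 17.4
eef_pos: [0.4963, -0.3019, 0.1774]
tcp_rot: [-179.9, -0.1, 105.0]
force: [0.5, -0.9, -4.3]
gripper_width: 0.0391
finger_force: 61.6
```

{"name": "apply_moves", "arguments": {"moves": [[1, 0, 0, -0.18, 0, 0, 0], [1, 0.15, 0.017, 0, 0, 0, 0], [1, 0.28, 0.031, 0, 0, 0, 0], [1, 0.3, 0.0334, 0, 0, 0, 0], [1, 0.3, 0.0334, 0, 0, 0, 0]]}}

```text
t: 17.82
eef_pos: [0.4776, -0.1784, 0.1976]
tcp_rot: [-179.9, -0.1, 104.9]
force: [0.7, 0.4, -4.5]
gripper_width: 0.0391
finger_force: 61.8
```

{"name": "apply_moves", "arguments": {"moves": [[1, 0.3, 0.0334, 0, 0, 0, 0], [1, 0.3, 0.0334, 0, 0, 0, 0], [1, 0.3, 0.0334, 0, 0, 0, 0], [1, 0.3, 0.0334, 0, 0, 0, 0], [1, 0.3, 0.0334, 0, 0, 0, 0]]}}

```text
t: 18.23
eef_pos: [0.4499, 0.001, 0.198]
tcp_rot: [-179.9, -0.0, 105.0]
force: [0.9, -0.0, -5.3]
gripper_width: 0.0392
finger_force: 61.8
```

{"name": "apply_moves", "arguments": {"moves": [[1, 0.3, 0.0334, 0, 0, 0, 0], [1, 0.3, 0.0334, 0, 0, 0, 0], [1, 0.3, 0.0334, 0, 0, 0, 0], [1, 0.3, 0.0334, 0, 0, 0, 0], [1, 0.3, 0.0334, 0, 0, 0, 0]]}}

```text
t: 18.65
eef_pos: [0.4226, 0.1799, 0.198]
tcp_rot: [-179.9, 0.0, 105.0]
force: [1.4, -0.9, -4.6]
gripper_width: 0.0391
finger_force: 61.8
```

{"name": "apply_moves", "arguments": {"moves": [[1, 0.3, 0.0334, 0, 0, 0, 0], [1, 0.3, 0.0334, 0, 0, 0, 0], [1, 0.24, 0.027, 0, 0, 0, 0], [1, 0, 0, 0, 0, 0, 0], [1, 0, 0, 0, 0, 0, 0]]}}

```text
t: 19.07
eef_pos: [0.4076, 0.2798, 0.1976]
tcp_rot: [-179.8, 0.1, 105.2]
force: [-0.7, -0.7, -5.3]
gripper_width: 0.0392
finger_force: 61.8
```

Run:
```python
from h import *
plan([.4035,.3144,.014]); s=manip.sense(); print(s['gripper_width'],s['finger_force'],s['force']); look('w5')
```

```text
pos [0.4076 0.2798 0.1976] rot [-1.7985e+02  5.0000e-02  1.0521e+02] t 19.07
norm total [0.287 0.043 1.53 ] n 5 per [0.0575 0.0085 0.3059]
0.03921924354404514 61.75285220146179 [-0.69888472 -0.69875349 -5.32508112]
```

View pics/w5.png

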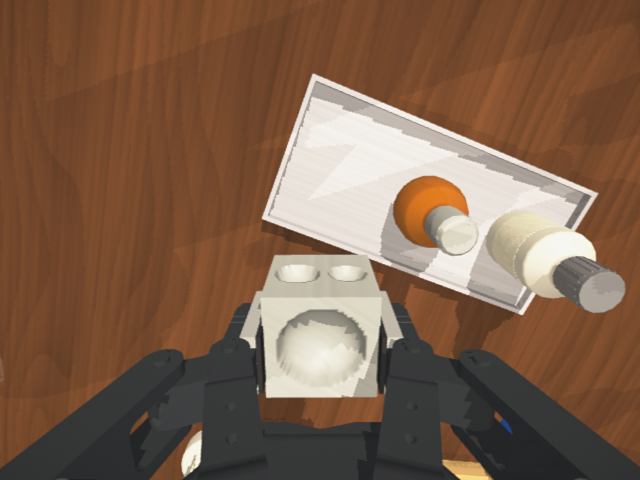

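The lamp stands at (432,215) and the bottle at (540,250), both upright in the tray, and the cube is held square. I'll finish the approach and lower it.

{"name": "apply_moves", "arguments": {"moves": [[1, 0.287, 0.043, 0, 0, 0, 0], [1, 0, 0, 0.25, 0, 0, 0], [1, 0, 0, 0.3, 0, 0, 0], [1, 0, 0, 0.3, 0, 0, 0], [1, 0, 0, 0.3, 0, 0, 0]]}}

```text
t: 19.53
eef_pos: [0.4048, 0.3119, 0.0594]
tcp_rot: [180.0, 0.0, 104.9]
force: [1.4, 0.7, -4.2]
gripper_width: 0.0392
finger_force: 61.9
```

{"name": "apply_moves", "arguments": {"moves": [[1, 0, 0, 0.2, 0, 0, 0], [1, 0, 0, 0.1, 0, 0, 0], [1, 0, 0, 0.05, 0, 0, 0], [1, 0, 0, 0.015, 0, 0, 0], [1, 0, 0, 0, 0, 0, 0]]}}

```text
t: 19.95
eef_pos: [0.4051, 0.3127, 0.0174]
tcp_rot: [-180.0, 0.0, 105.0]
force: [-0.4, 0.2, -4.0]
gripper_width: 0.0393
finger_force: 61.7
```

{"name": "apply_moves", "arguments": {"moves": [[1, 0, 0, 0.01, 0, 0, 0], [1, 0, 0, 0.005, 0, 0, 0], [1, 0, 0, 0, 0, 0, 0]]}}

```text
t: 20.2
eef_pos: [0.4053, 0.3137, 0.0164]
tcp_rot: [179.9, -0.0, 105.0]
force: [-0.0, 0.3, -5.0]
gripper_width: 0.0388
finger_force: 61.7
```

{"name": "apply_moves", "arguments": {"moves": [[1, 0, 0, 0.015, 0, 0, 0], [1, 0, 0, 0.01, 0, 0, 0], [1, 0, 0, 0.008, 0, 0, 0], [1, 0, 0, 0, 0, 0, 0], [1, 0, 0, 0, 0, 0, 0]]}}

```text
t: 20.62
eef_pos: [0.4048, 0.3135, 0.0121]
tcp_rot: [180.0, -0.0, 105.0]
force: [-1.3, -1.6, 3.1]
gripper_width: 0.039
finger_force: 62.7
```

{"name": "apply_moves", "arguments": {"moves": [[-0.2, 0, 0, 0, 0, 0, 0], [-0.2, 0, 0, 0, 0, 0, 0], [-0.2, 0, 0, 0, 0, 0, 0], [-0.2, 0, 0, -0.1, 0, 0, 0], [-0.2, 0, 0, -0.2, 0, 0, 0]]}}

```text
t: 21.03
eef_pos: [0.4032, 0.3121, 0.0453]
tcp_rot: [-179.7, 0.1, 105.0]
force: [0.5, 0.2, -0.3]
gripper_width: 0.051
finger_force: 0.0
```

{"name": "apply_moves", "arguments": {"moves": [[-0.2, 0, 0, -0.3, 0, 0, 0], [-0.2, 0, 0, -0.3, 0, 0, 0], [-0.2, 0, 0, -0.3, 0, 0, 0], [-0.2, 0, 0, -0.3, 0, 0, 0], [-0.2, 0, 0, -0.3, 0, 0, 0]]}}

```text
t: 21.45
eef_pos: [0.4046, 0.3132, 0.2294]
tcp_rot: [180.0, -0.0, 105.0]
force: [1.3, -0.4, -0.2]
gripper_width: 0.0513
finger_force: 0.0
```

{"name": "apply_moves", "arguments": {"moves": [[-1, 0, 0, -0.18, 0, 0, 0.0194], [-1, -0.272, 0.147, 0, 0, 0, 0], [-1, -0.272, 0.147, 0, 0, 0, 0], [-1, -0.272, 0.147, 0, 0, 0, 0], [-1, -0.272, 0.147, 0, 0, 0, 0]]}}

```text
t: 21.87
eef_pos: [0.4938, 0.1929, 0.2495]
tcp_rot: [179.9, -0.0, 98.1]
force: [0.6, -0.1, 0.1]
gripper_width: 0.0854
finger_force: 0.0
```

{"name": "apply_moves", "arguments": {"moves": [[-1, -0.272, 0.147, 0, 0, 0, 0], [-1, -0.272, 0.147, 0, 0, 0, 0], [-1, -0.272, 0.147, 0, 0, 0, 0], [-1, -0.272, 0.147, 0, 0, 0, 0], [-1, -0.272, 0.147, 0, 0, 0, 0]]}}

```text
t: 22.28
eef_pos: [0.6041, 0.0429, 0.2491]
tcp_rot: [180.0, -0.0, 98.0]
force: [0.8, 1.3, -0.3]
gripper_width: 0.0853
finger_force: 0.0
```

{"name": "apply_moves", "arguments": {"moves": [[-1, -0.272, 0.147, 0, 0, 0, 0], [-1, 0, 0, 0, 0, 0, 0], [-1, 0, 0, 0, 0, 0, 0], [-1, 0, 0, 0, 0, 0, 0]]}}

```text
t: 22.62
eef_pos: [0.625, 0.0148, 0.2487]
tcp_rot: [-180.0, -0.0, 98.0]
force: [0.6, -0.1, 0.1]
gripper_width: 0.0856
finger_force: 0.0
```

Run:
```python
from h import *
plan([.625,.015,.25]); a,P=look('w6')
b=cv2.resize(a[150:400,160:460],(720,600),interpolation=cv2.INTER_CUBIC); cv2.imwrite('pics/c6.png',b)
```

```text
pos [0.625  0.0148 0.2487] rot [-1.7996e+02 -3.0000e-02  9.8010e+01] t 22.62
norm total [ 0.002  0.    -0.011] n 1 per [ 0.002   0.0004 -0.0106]
```

View pics/c6.png

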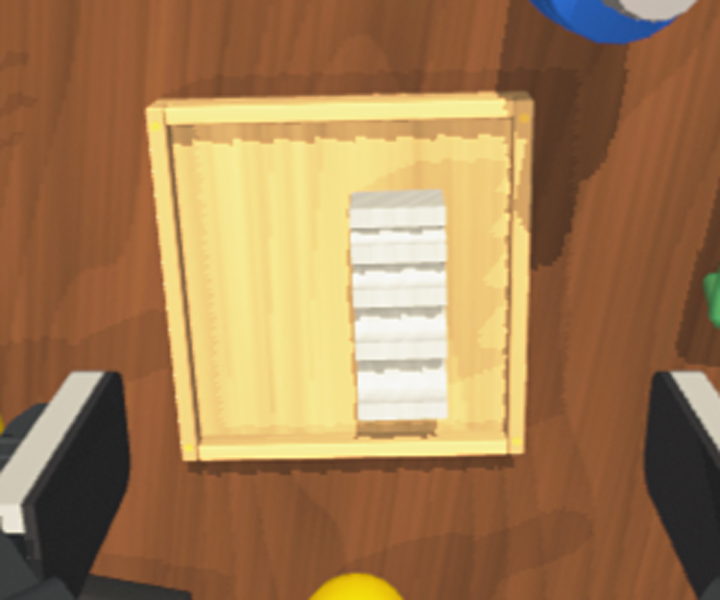

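The crop shows the caddy empty in front. The caddy rim corners are about (151,110), (531,100), (522,453) and (185,460), and the swage top corners are about (350,209), (445,206), (447,418) and (358,420).

Run:
```python
from h import *
import pickle
np.set_printoptions(precision=4,suppress=True)
P=pickle.load(open('pics/w6.pkl','rb'))
def go(n,pts,z):
    q=np.array([at('wrist',160+u/2.4,150+v/2.4,z,P)[:2] for u,v in pts]); print(n,q.mean(0))
    e=np.roll(q,-1,0)-q; print(np.linalg.norm(e,axis=1), np.degrees(np.arctan2(e[:,1],e[:,0])))
    return q.mean(0)
s=go('swage',[(350,209),(445,206),(447,418),(358,420)],.036)
c=go('caddy',[(151,110),(531,100),(522,453),(185,460)],.02)
for y in(8.5,9):
    y=np.radians(y);R=np.array([[np.cos(y),-np.sin(y)],[np.sin(y),np.cos(y)]]); print('spot',c+R@[.024,0],'swage in caddy',R.T@(s-c), 'lamp/bottle',R.T@(np.array([.5898,-.1077])-c),R.T@(np.array([.5788,-.0396])-c))
plan(list(s)+[.1])
```

```text
swage [ 0.6422 -0.0687]
[0.0396 0.1002 0.0401 0.0999] [   9.8754  -80.3525 -170.5712   99.3575]
caddy [ 0.6183 -0.0669]
[0.1598 0.1703 0.1611 0.1698] [   9.5069  -80.6437 -170.6642   98.9141]
spot [ 0.642  -0.0634] swage in caddy [ 0.0234 -0.0053] lamp/bottle [-0.0342 -0.0361] [-0.035   0.0328]
spot [ 0.642  -0.0631] swage in caddy [ 0.0233 -0.0055] lamp/bottle [-0.0345 -0.0358] [-0.0347  0.0331]
pos [0.6247 0.0153 0.2491] rot [-179.99   -0.02   98.07] t 22.67
norm total [-0.714  0.046  1.242] n 5 per [-0.1428  0.0092  0.2484]
```

{"name": "apply_moves", "arguments": {"moves": [[-0.35, 0, 0, 0, 0, 0, -0.0042], [-0.35, -0.25, 0.01, 0.2, 0, 0, 0], [-0.35, -0.25, 0.01, 0.25, 0, 0, 0], [-0.35, -0.214, 0.008, 0.25, 0, 0, 0], [-0.35, 0, 0, 0.3, 0, 0, 0]], "grip_force": 80}}

```text
t: 23.08
eef_pos: [0.6435, -0.071, 0.1303]
tcp_rot: [179.8, 0.1, 99.5]
force: [0.9, 1.2, 0.3]
gripper_width: 0.0577
finger_force: 0.0
```

{"name": "apply_moves", "arguments": {"moves": [[-0.35, 0, 0, 0.3, 0, 0, 0], [-0.35, 0, 0, 0.2, 0, 0, 0], [-0.35, 0, 0, 0.1, 0, 0, 0], [-0.35, 0, 0, 0, 0, 0, 0], [-0.35, 0, 0, 0, 0, 0, 0]]}}

```text
t: 23.5
eef_pos: [0.6426, -0.0676, 0.0586]
tcp_rot: [180.0, 0.0, 99.6]
force: [1.8, 0.2, 0.1]
gripper_width: 0.0575
finger_force: 0.0
```

Run:
```python
from h import *
plan([.6422,-.0687,.0125]); print(manip.sense()['gripper_width']); look('w7')
```

```text
pos [ 0.6426 -0.0676  0.0586] rot [1.7997e+02 1.0000e-02 9.9630e+01] t 23.5
norm total [-0.008 -0.005  0.384] n 2 per [-0.0041 -0.0023  0.1921]
0.05754610160011982
```

View pics/w7.png

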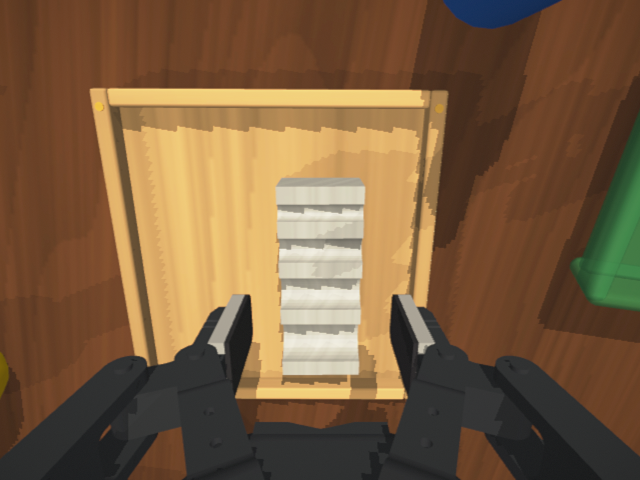

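The swage is centred between the fingers, with the caddy rim level in the picture, so both lie near 9.5° yaw. I'll descend and grip.

{"name": "apply_moves", "arguments": {"moves": [[-0.35, -0.008, -0.005, 0.15, 0, 0, 0], [-0.35, 0, 0, 0.15, 0, 0, 0], [-0.35, 0, 0, 0.06, 0, 0, 0], [-0.35, 0, 0, 0, 0, 0, 0], [-0.35, 0, 0, 0, 0, 0, 0]]}}

```text
t: 23.97
eef_pos: [0.6428, -0.0695, 0.0159]
tcp_rot: [179.9, 0.0, 99.6]
force: [0.6, 0.0, 0.1]
gripper_width: 0.0575
finger_force: 0.0
```

{"name": "apply_moves", "arguments": {"moves": [[-0.35, 0, 0, 0.015, 0, 0, 0], [-0.35, 0, 0, 0, 0, 0, 0]]}}

```text
t: 24.13
eef_pos: [0.6429, -0.0697, 0.0139]
tcp_rot: [179.9, 0.0, 99.6]
force: [0.3, 0.1, 0.3]
gripper_width: 0.0578
finger_force: 0.0
```

{"name": "apply_moves", "arguments": {"moves": [[1, 0, 0, 0, 0, 0, 0], [1, 0, 0, 0, 0, 0, 0], [1, 0, 0, 0, 0, 0, 0], [1, 0, 0, 0, 0, 0, 0], [1, 0, 0, 0, 0, 0, 0]]}}

```text
t: 24.55
eef_pos: [0.6427, -0.0697, 0.0138]
tcp_rot: [179.9, 0.0, 99.6]
force: [-0.9, -0.1, 5.9]
gripper_width: 0.0383
finger_force: 82.8
```

{"name": "apply_moves", "arguments": {"moves": [[1, 0, 0, 0, 0, 0, 0], [1, 0, 0, 0, 0, 0, 0]]}}

```text
t: 24.72
eef_pos: [0.6427, -0.0697, 0.0138]
tcp_rot: [179.9, 0.0, 99.6]
force: [-0.1, 0.8, 6.3]
gripper_width: 0.0386
finger_force: 82.8
```

{"name": "apply_moves", "arguments": {"moves": [[1, 0, 0, -0.05, 0, 0, 0], [1, 0, 0, -0.1, 0, 0, 0], [1, 0, 0, -0.2, 0, 0, 0], [1, 0, 0, 0, 0, 0, 0], [1, 0, 0, 0, 0, 0, 0]]}}

```text
t: 25.13
eef_pos: [0.6431, -0.0698, 0.0558]
tcp_rot: [179.9, 0.0, 99.6]
force: [0.2, 0.2, -6.8]
gripper_width: 0.0384
finger_force: 82.0
```

{"name": "apply_moves", "arguments": {"moves": [[1, 0, 0, -0.25, 0, 0, 0], [1, 0, 0, -0.3, 0, 0, 0], [1, 0, 0, -0.3, 0, 0, 0], [1, 0, 0, -0.2, 0, 0, 0.0192], [1, 0, 0, -0.15, 0, 0, 0.0192]]}}

```text
t: 25.55
eef_pos: [0.6424, -0.0697, 0.2002]
tcp_rot: [179.9, 0.0, 85.4]
force: [1.0, 0.1, -5.7]
gripper_width: 0.0381
finger_force: 83.3
```

{"name": "apply_moves", "arguments": {"moves": [[1, -0.12, -0.15, 0, 0, 0, 0], [1, -0.2, -0.24, 0, 0, 0, 0], [1, -0.2, -0.24, 0, 0, 0, 0], [1, -0.2, -0.24, 0, 0, 0, 0], [1, -0.2, -0.25, 0, 0, 0, 0]]}}

```text
t: 25.97
eef_pos: [0.4979, -0.1701, 0.1967]
tcp_rot: [-179.9, -0.0, 85.8]
force: [0.4, -0.6, -5.0]
gripper_width: 0.0385
finger_force: 83.3
```

{"name": "apply_moves", "arguments": {"moves": [[1, 0, 0, 0, 0, 0, 0], [1, 0, 0, 0, 0, 0, 0], [1, 0, 0, 0, 0, 0, 0]]}}

```text
t: 26.22
eef_pos: [0.4995, -0.1698, 0.1978]
tcp_rot: [-180.0, -0.0, 85.7]
force: [0.1, -0.3, -5.8]
gripper_width: 0.0384
finger_force: 83.9
```

Run:
```python
from h import *
plan([.5,-.17,.2]); look('w8')
```

```text
pos [ 0.4995 -0.1698  0.1978] rot [-1.7996e+02 -3.0000e-02  8.5680e+01] t 26.22
norm total [-0.001  0.004 -0.019] n 1 per [-0.001   0.0045 -0.0187]
```

View pics/w8.png

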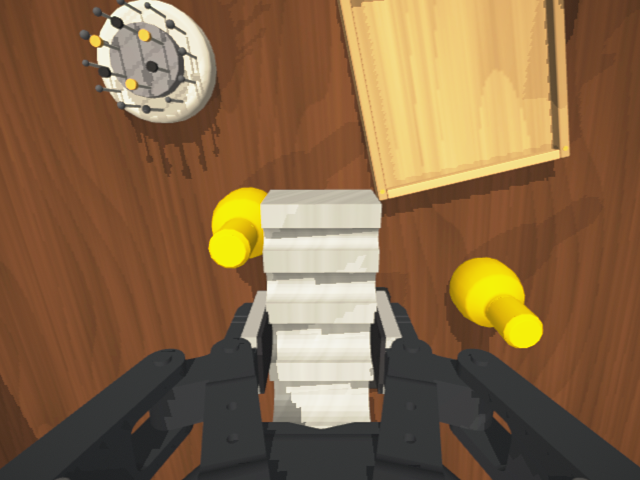

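This view shows the swage held level, grooves up, with the pad hidden below the frame and the yellow decoys at (235,240) and (490,295). I'll refine the pad numerically from the earlier wrist picture.

Run:
```python
from h import *
import pickle
np.set_printoptions(precision=4,suppress=True)
P=pickle.load(open('pics/w4.pkl','rb')); im=cv2.imread('pics/w4.png')
for th in(60,75):
    hsv=cv2.cvtColor(im,cv2.COLOR_BGR2HSV); m=((hsv[...,2]<th)&(hsv[...,1]<90)).astype(np.uint8); m[:,:240]=0;m[:,400:]=0;m[:200]=0;m[330:]=0
    m=cv2.morphologyEx(m,cv2.MORPH_OPEN,np.ones((3,3)))
    c=cv2.convexHull(max(cv2.findContours(m,0,1)[0],key=cv2.contourArea)); q=cv2.approxPolyDP(c,5,True)[:,0]
    print(th,q.tolist(),((q-[180,160])*2.4).tolist())
    for z in(.02,.0):
        w=np.array([at('wrist',u,v,z,P)[:2] for u,v in q]); e=np.roll(w,-1,0)-w
        print(z,w.mean(0),w.tolist(),np.linalg.norm(e,axis=1),np.degrees(np.arctan2(e[:,1],e[:,0])))
plan([.501,-.306,.06])
```

```text
60 [[329, 302], [327, 318], [291, 309]] [[357.59999999999997, 340.8], [352.8, 379.2], [266.4, 357.59999999999997]]
0.02 [ 0.5067 -0.3506] [[0.5200624638958802, -0.33911835693105946], [0.5207426296309635, -0.35921578997754666], [0.4793478329274492, -0.35357035854859586]] [0.0201 0.0418 0.0432] [-88.0617 172.2339  19.5427]
0.0 [ 0.5079 -0.3615] [[0.5220125858618709, -0.34940567414441986], [0.5227293711324777, -0.3705851356222345], [0.47910591433896, -0.3646357590427213]] [0.0212 0.044  0.0455] [-88.0617 172.2339  19.5427]
75 [[277, 212], [373, 232], [351, 323], [260, 306]] [[232.79999999999998, 124.8], [463.2, 172.79999999999998], [410.4, 391.2], [192.0, 350.4]]
0.02 [ 0.4998 -0.3035] [[0.45236801103487007, -0.24506263726020777], [0.5537029903338924, -0.2525177094033593], [0.5485155770264104, -0.36176756714515323], [0.4447741061186572, -0.3546340270270208]] [0.1016 0.1094 0.104  0.1098] [ -4.2076 -92.7185 176.0664  86.0354]
0.0 [ 0.5007 -0.3119] [[0.45067352214586553, -0.2502860757892894], [0.5574642891783708, -0.25814252257555226], [0.5519975900202652, -0.37327429826784586], [0.4426707679499893, -0.36575669451303017]] [0.1071 0.1153 0.1096 0.1157] [ -4.2076 -92.7185 176.0664  86.0354]
pos [ 0.5    -0.1695  0.1978] rot [-179.96   -0.03   85.73] t 26.27
norm total [-1.133  0.093  1.148] n 5 per [-0.2267  0.0186  0.2297]
```

{"name": "apply_moves", "arguments": {"moves": [[1, -0.15, 0.012, 0, 0, 0, 0], [1, -0.25, 0.019, 0, 0, 0, 0], [1, -0.25, 0.019, 0, 0, 0, 0], [1, -0.25, 0.019, 0, 0, 0, 0], [1, -0.239, 0.018, 0, 0, 0, 0]]}}

```text
t: 26.68
eef_pos: [0.5011, -0.3075, 0.1977]
tcp_rot: [-180.0, -0.0, 85.8]
force: [0.4, -1.2, -5.5]
gripper_width: 0.0383
finger_force: 83.8
```

{"name": "apply_moves", "arguments": {"moves": [[1, 0, 0, 0.2, 0, 0, 0], [1, 0, 0, 0.3, 0, 0, 0], [1, 0, 0, 0.3, 0, 0, 0], [1, 0, 0, 0.25, 0, 0, 0], [1, 0, 0, 0.15, 0, 0, 0]]}}

```text
t: 27.1
eef_pos: [0.4991, -0.305, 0.0496]
tcp_rot: [-179.7, -0.2, 85.8]
force: [0.1, 1.0, -6.9]
gripper_width: 0.0384
finger_force: 83.7
```

{"name": "apply_moves", "arguments": {"moves": [[1, 0, 0, 0.12, 0, 0, 0], [1, 0, 0, 0.05, 0, 0, 0], [1, 0, 0, 0, 0, 0, 0], [1, 0, 0, 0, 0, 0, 0], [1, 0, 0, 0, 0, 0, 0]]}}

```text
t: 27.52
eef_pos: [0.5012, -0.3071, 0.0354]
tcp_rot: [179.9, 0.1, 85.8]
force: [0.1, -0.6, -6.3]
gripper_width: 0.0384
finger_force: 83.7
```

Run:
```python
from h import *
plan([.5005,-.3065,.0238]); print(manip.sense()['force'])
```

```text
pos [ 0.5012 -0.3071  0.0354] rot [1.799e+02 5.000e-02 8.576e+01] t 27.52
norm total [ 0.004 -0.007  0.096] n 1 per [ 0.0044 -0.0065  0.0963]
[ 0.14843156 -0.56520319 -6.34293435]
```

{"name": "apply_moves", "arguments": {"moves": [[1, 0.004, -0.006, 0.04, 0, 0, 0], [1, 0, 0, 0.03, 0, 0, 0], [1, 0, 0, 0.015, 0, 0, 0], [1, 0, 0, 0, 0, 0, 0], [1, 0, 0, 0, 0, 0, 0]]}}

```text
t: 27.93
eef_pos: [0.4993, -0.3063, 0.0241]
tcp_rot: [180.0, 0.0, 85.7]
force: [0.3, 0.0, -6.4]
gripper_width: 0.0386
finger_force: 83.9
```

{"name": "apply_moves", "arguments": {"moves": [[1, 0, 0, 0.008, 0, 0, 0], [1, 0, 0, 0.004, 0, 0, 0], [1, 0, 0, 0, 0, 0, 0]]}}

```text
t: 28.18
eef_pos: [0.4994, -0.3064, 0.0238]
tcp_rot: [180.0, 0.0, 85.7]
force: [-3.8, 2.2, 5.0]
gripper_width: 0.0383
finger_force: 85.2
```

{"name": "apply_moves", "arguments": {"moves": [[-0.3, 0, 0, 0, 0, 0, 0], [-0.3, 0, 0, 0, 0, 0, 0], [-0.3, 0, 0, 0, 0, 0, 0], [-0.3, 0, 0, -0.1, 0, 0, 0], [-0.3, 0, 0, -0.2, 0, 0, 0]]}}

```text
t: 28.6
eef_pos: [0.4978, -0.3053, 0.0561]
tcp_rot: [-179.7, -0.1, 85.7]
force: [-0.1, -0.1, 0.4]
gripper_width: 0.0554
finger_force: 0.0
```

{"name": "apply_moves", "arguments": {"moves": [[-0.3, 0, 0, -0.3, 0, 0, 0], [-0.3, 0, 0, -0.3, 0, 0, 0], [-0.3, 0.1, 0, -0.3, 0, 0, 0], [-0.3, 0.15, 0, -0.3, 0, 0, 0], [-0.3, 0.15, 0, -0.3, 0, 0, 0]]}}

```text
t: 29.02
eef_pos: [0.5029, -0.2582, 0.2405]
tcp_rot: [179.9, 0.0, 85.7]
force: [0.9, 0.2, 0.0]
gripper_width: 0.0553
finger_force: 0.0
```

{"name": "apply_moves", "arguments": {"moves": [[-0.3, 0.18, 0, -0.085, 0, 0, 0], [-0.3, 0, 0, 0, 0, 0, 0], [-0.3, 0, 0, 0, 0, 0, 0], [-0.3, 0, 0, 0, 0, 0, 0]]}}

```text
t: 29.35
eef_pos: [0.5044, -0.2371, 0.2479]
tcp_rot: [-180.0, 0.0, 85.7]
force: [0.0, -0.7, -0.2]
gripper_width: 0.0554
finger_force: 0.0
```

Run:
```python
from h import *
plan([.4,.3,.25]); a,P=look('w9')
b=cv2.resize(a[150:400,170:470],(720,600),interpolation=cv2.INTER_CUBIC); cv2.imwrite('pics/c9.png',b)
```

```text
pos [ 0.5044 -0.2371  0.2479] rot [-179.95    0.     85.74] t 29.35
norm total [ 4.399 -1.2   -0.018] n 14 per [ 0.3142 -0.0857 -0.0013]
```

View pics/c9.png

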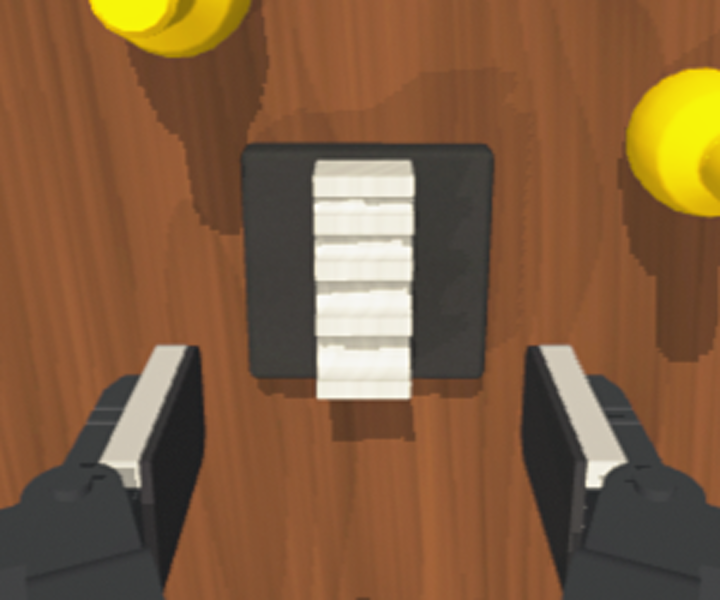

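The crop shows the swage grooves up and square on the pad. Swage top corners are (314,177), (413,177), (411,398) and (317,398). The pad's near edge is at row 144 to 156, its far edge at row 377, and its sides run (244→251) and (492→483).

Run:
```python
from h import *
import pickle
np.set_printoptions(precision=4,suppress=True)
P=pickle.load(open('pics/w9.pkl','rb'))
def go(n,pts,z):
    q=np.array([at('wrist',170+u/2.4,150+v/2.4,z,P)[:2] for u,v in pts]); print(n,q.mean(0))
    e=np.roll(q,-1,0)-q; print(np.linalg.norm(e,axis=1), np.degrees(np.arctan2(e[:,1],e[:,0])))
go('swage',[(314,177),(413,177),(411,398),(317,398)],.046)
go('pad top',[(245,157),(491,157),(483,376),(251,376)],.02)
go('pad bot-near/top-far',[(244,144),(492,144)]+[(483,376),(251,376)],.02)
print(at('wrist',170+368/2.4,150+144/2.4,0,P),at('wrist',170+368/2.4,150+157/2.4,.02,P),at('wrist',170+368/2.4,150+377/2.4,.02,P))
```

```text
swage [ 0.4993 -0.3056]
[0.0396 0.0994 0.0407 0.0994] [ -4.2771 -93.7839 175.7204  85.5418]
pad top [ 0.5009 -0.3066]
[0.105  0.1044 0.1072 0.1044] [ -4.2769 -93.7995 175.7206  84.9751]
pad bot-near/top-far [ 0.5011 -0.3038]
[0.1054 0.1101 0.1072 0.1101] [ -4.2768 -93.9157 175.7206  85.1175]
[ 0.5051 -0.2537  0.    ] [ 0.5049 -0.2546  0.02  ] [ 0.4973 -0.3592  0.02  ]
```

{"name": "apply_moves", "arguments": {"moves": [[-0.3, 0, 0, 0, 0, 0, -0.0179], [-0.3, 0, 0, 0, 0, 0, -0.0179], [-0.3, 0, 0, 0, 0, 0, -0.0179]], "grip_force": 60}}

```text
t: 29.65
eef_pos: [0.5039, -0.2376, 0.247]
tcp_rot: [-179.9, -0.1, 105.3]
force: [0.4, 0.1, -0.5]
gripper_width: 0.0557
finger_force: 0.0
```

{"name": "apply_moves", "arguments": {"moves": [[-0.3, 0.31, 0.0257, 0, 0, 0, 0], [-0.3, 0.31, 0.0257, 0, 0, 0, 0], [-0.3, 0.31, 0.0257, 0, 0, 0, 0], [-0.3, 0.31, 0.0257, 0, 0, 0, 0], [-0.3, 0.31, 0.0257, 0, 0, 0, 0]]}}

```text
t: 30.07
eef_pos: [0.4701, -0.0527, 0.2472]
tcp_rot: [-179.9, -0.0, 104.9]
force: [0.9, -0.5, 0.8]
gripper_width: 0.0555
finger_force: 0.0
```

{"name": "apply_moves", "arguments": {"moves": [[-0.3, 0.31, 0.0257, 0, 0, 0, 0], [-0.3, 0.31, 0.0257, 0, 0, 0, 0], [-0.3, 0.31, 0.0257, 0, 0, 0, 0], [-0.3, 0.31, 0.0257, 0, 0, 0, 0], [-0.3, 0.31, 0.0257, 0, 0, 0, 0]]}}

```text
t: 30.48
eef_pos: [0.4369, 0.1312, 0.2474]
tcp_rot: [-179.9, 0.0, 105.0]
force: [0.8, 0.3, -0.1]
gripper_width: 0.0556
finger_force: 0.0
```

{"name": "apply_moves", "arguments": {"moves": [[-0.3, 0.31, 0.0257, 0, 0, 0, 0], [-0.3, 0.31, 0.0257, 0, 0, 0, 0], [-0.3, 0.31, 0.0257, 0, 0, 0, 0], [-0.3, 0.31, 0.0257, 0, 0, 0, 0], [-0.3, 0.31, 0.0257, 0, 0, 0, 0]]}}

```text
t: 30.9
eef_pos: [0.4038, 0.315, 0.2472]
tcp_rot: [-179.9, 0.1, 105.0]
force: [1.6, 0.3, 1.0]
gripper_width: 0.0558
finger_force: 0.0
```

{"name": "apply_moves", "arguments": {"moves": [[-0.3, 0, 0, 0.3, 0, 0, 0], [-0.3, 0, 0, 0.3, 0, 0, 0], [-0.3, 0, 0, 0.3, 0, 0, 0], [-0.3, 0, 0, 0, 0, 0, 0], [-0.3, 0, 0, 0, 0, 0, 0]]}}

```text
t: 31.32
eef_pos: [0.403, 0.3123, 0.1385]
tcp_rot: [-179.7, 0.1, 105.0]
force: [0.5, -0.4, -0.4]
gripper_width: 0.0554
finger_force: 0.0
```

Run:
```python
from h import *
plan([.4048,.3135,.013])
```

```text
pos [0.403  0.3123 0.1385] rot [-1.7967e+02  1.5000e-01  1.0501e+02] t 31.32
norm total [0.006 0.017 1.045] n 4 per [0.0014 0.0043 0.2614]
```

{"name": "apply_moves", "arguments": {"moves": [[-0.3, 0, 0.008, 0.3, 0, 0, 0], [-0.3, 0, 0, 0.3, 0, 0, 0], [-0.3, 0, 0, 0.2, 0, 0, 0], [-0.3, 0, 0, 0.15, 0, 0, 0], [-0.3, 0, 0, 0.07, 0, 0, 0]]}}

```text
t: 31.73
eef_pos: [0.406, 0.3141, 0.0183]
tcp_rot: [180.0, 0.0, 105.0]
force: [1.4, 0.6, 0.1]
gripper_width: 0.0561
finger_force: 0.0
```

{"name": "apply_moves", "arguments": {"moves": [[-0.3, 0, 0, 0.02, 0, 0, 0], [-0.3, 0, 0, 0, 0, 0, 0], [-0.3, 0, 0, 0, 0, 0, 0]]}}

```text
t: 31.98
eef_pos: [0.4066, 0.3151, 0.018]
tcp_rot: [179.8, -0.1, 105.0]
force: [0.9, -0.1, -0.4]
gripper_width: 0.0554
finger_force: 0.0
```

{"name": "apply_moves", "arguments": {"moves": [[1, 0, 0, 0, 0, 0, 0], [1, 0, 0, 0, 0, 0, 0], [1, 0, 0, 0, 0, 0, 0], [1, 0, 0, 0, 0, 0, 0], [1, 0, 0, 0, 0, 0, 0]]}}

```text
t: 32.4
eef_pos: [0.406, 0.315, 0.0179]
tcp_rot: [179.8, -0.1, 105.1]
force: [-1.7, -1.4, 6.4]
gripper_width: 0.0386
finger_force: 62.3
```

{"name": "apply_moves", "arguments": {"moves": [[1, 0, 0, 0, 0, 0, 0], [1, 0, 0, 0, 0, 0, 0]]}}

```text
t: 32.57
eef_pos: [0.4061, 0.315, 0.0179]
tcp_rot: [179.8, -0.1, 105.1]
force: [-1.5, -0.0, 6.9]
gripper_width: 0.0388
finger_force: 62.3
```

Run:
```python
from h import *
plan([.642,-.0645,.2])
```

```text
pos [0.4061 0.315  0.0179] rot [ 1.7984e+02 -7.0000e-02  1.0507e+02] t 32.57
norm total [-3.565  1.077 -1.518] n 12 per [-0.2971  0.0897 -0.1265]
```

{"name": "apply_moves", "arguments": {"moves": [[1, 0, 0, -0.1, 0, 0, 0], [1, 0, 0, -0.25, 0, 0, 0], [1, 0, 0, -0.3, 0, 0, 0], [1, 0, 0, -0.3, 0, 0, 0], [1, 0, 0, -0.3, 0, 0, 0]]}}

```text
t: 32.98
eef_pos: [0.4045, 0.3137, 0.1674]
tcp_rot: [-179.9, 0.0, 105.1]
force: [1.0, 0.1, -5.9]
gripper_width: 0.039
finger_force: 62.0
```

{"name": "apply_moves", "arguments": {"moves": [[1, 0, 0, -0.268, 0, 0, 0], [1, 0, 0, 0, 0, 0, 0.0164], [1, -0.15, 0.0626, 0, 0, 0, 0], [1, -0.25, 0.1043, 0, 0, 0, 0], [1, -0.28, 0.1169, 0, 0, 0, 0]]}}

```text
t: 33.4
eef_pos: [0.4514, 0.2391, 0.1984]
tcp_rot: [-180.0, -0.0, 99.3]
force: [1.6, 0.2, -5.4]
gripper_width: 0.0388
finger_force: 62.0
```

{"name": "apply_moves", "arguments": {"moves": [[1, -0.28, 0.1169, 0, 0, 0, 0], [1, -0.28, 0.1169, 0, 0, 0, 0], [1, -0.28, 0.1169, 0, 0, 0, 0], [1, -0.28, 0.1169, 0, 0, 0, 0], [1, -0.28, 0.1169, 0, 0, 0, 0]]}}

```text
t: 33.82
eef_pos: [0.548, 0.0827, 0.1981]
tcp_rot: [-180.0, -0.0, 99.2]
force: [0.5, 1.1, -5.1]
gripper_width: 0.0389
finger_force: 62.0
```

{"name": "apply_moves", "arguments": {"moves": [[1, -0.28, 0.1169, 0, 0, 0, 0], [1, -0.28, 0.1169, 0, 0, 0, 0], [1, -0.28, 0.1169, 0, 0, 0, 0], [1, -0.28, 0.1169, 0, 0, 0, 0], [1, -0.229, 0.0943, 0, 0, 0, 0]]}}

```text
t: 34.23
eef_pos: [0.6407, -0.0671, 0.1977]
tcp_rot: [-180.0, 0.0, 99.1]
force: [0.9, 0.8, -5.1]
gripper_width: 0.0391
finger_force: 62.0
```

{"name": "apply_moves", "arguments": {"moves": [[1, 0, 0, 0.25, 0, 0, 0], [1, 0, 0, 0.3, 0, 0, 0], [1, 0, 0, 0.3, 0, 0, 0], [1, 0, 0, 0.3, 0, 0, 0], [1, 0, 0, 0.1, 0, 0, 0]]}}

```text
t: 34.65
eef_pos: [0.6361, -0.0645, 0.0418]
tcp_rot: [-179.5, -0.1, 99.1]
force: [-1.5, 0.3, -5.9]
gripper_width: 0.0388
finger_force: 62.2
```

{"name": "apply_moves", "arguments": {"moves": [[1, 0, 0, 0.1, 0, 0, 0], [1, 0, 0, 0, 0, 0, 0], [1, 0, 0, 0, 0, 0, 0], [1, 0, 0, 0, 0, 0, 0]]}}

```text
t: 34.98
eef_pos: [0.6417, -0.0647, 0.0387]
tcp_rot: [179.8, 0.1, 99.2]
force: [-0.0, -0.6, -5.0]
gripper_width: 0.0388
finger_force: 62.2
```

Run:
```python
from h import *
plan([.6415,-.0637,.0239]); print(manip.sense()['force'])
```

```text
pos [ 0.6417 -0.0647  0.0387] rot [1.7979e+02 6.0000e-02 9.9170e+01] t 34.98
norm total [ 0.009 -0.     0.123] n 1 per [ 0.0088 -0.0002  0.123 ]
[-0.02761235 -0.58094154 -5.02697547]
```

{"name": "apply_moves", "arguments": {"moves": [[1, 0.008, 0, 0.05, 0, 0, 0], [1, 0, 0, 0.04, 0, 0, 0], [1, 0, 0, 0.02, 0, 0, 0], [1, 0, 0, 0, 0, 0, 0], [1, 0, 0, 0, 0, 0, 0]]}}

```text
t: 35.4
eef_pos: [0.6404, -0.0637, 0.0239]
tcp_rot: [179.9, 0.0, 99.2]
force: [-0.3, 0.3, 2.7]
gripper_width: 0.0391
finger_force: 63.1
```

{"name": "apply_moves", "arguments": {"moves": [[1, 0, 0, 0.008, 0, 0, 0], [1, 0, 0, 0.006, 0, 0, 0], [1, 0, 0, 0, 0, 0, 0]]}}

```text
t: 35.65
eef_pos: [0.6404, -0.0637, 0.0239]
tcp_rot: [179.9, 0.0, 99.2]
force: [-5.3, 0.8, 13.5]
gripper_width: 0.0393
finger_force: 64.6
```

{"name": "apply_moves", "arguments": {"moves": [[-0.25, 0, 0, -0.01, 0, 0, 0], [-0.25, 0, 0, 0, 0, 0, 0], [-0.25, 0, 0, 0, 0, 0, 0], [-0.25, 0, 0, -0.1, 0, 0, 0], [-0.25, 0, 0, -0.2, 0, 0, 0]], "grip_force": 40}}

```text
t: 36.07
eef_pos: [0.6378, -0.0635, 0.056]
tcp_rot: [-179.7, -0.1, 99.2]
force: [-0.8, -0.0, 0.3]
gripper_width: 0.0535
finger_force: 0.0
```

{"name": "apply_moves", "arguments": {"moves": [[-0.25, 0, 0, -0.3, 0, 0, 0], [-0.25, 0, 0, -0.3, 0, 0, 0], [-0.25, 0, 0, -0.3, 0, 0, 0], [-0.25, 0, 0, -0.27, 0, 0, 0], [-0.15, 0, 0, 0, 0, 0, 0.0033]]}}

```text
t: 36.48
eef_pos: [0.6424, -0.064, 0.2076]
tcp_rot: [179.4, 0.2, 97.9]
force: [-0.4, 0.8, 0.0]
gripper_width: 0.049
finger_force: 0.0
```

{"name": "apply_moves", "arguments": {"moves": [[-0.15, 0.292, -0.0683, 0, 0, 0, 0], [-0.15, 0.292, -0.0683, 0, 0, 0, 0], [-0.15, 0.292, -0.0683, 0, 0, 0, 0], [-0.15, 0.292, -0.0683, 0, 0, 0, 0], [-0.15, 0.292, -0.0683, 0, 0, 0, 0]]}}

```text
t: 36.9
eef_pos: [0.5743, 0.1053, 0.1994]
tcp_rot: [180.0, -0.0, 97.9]
force: [0.4, -0.0, -0.6]
gripper_width: 0.0494
finger_force: 0.0
```

{"name": "apply_moves", "arguments": {"moves": [[-0.15, 0.292, -0.0683, 0, 0, 0, 0], [-0.15, 0.292, -0.0683, 0, 0, 0, 0], [-0.15, 0.292, -0.0683, 0, 0, 0, 0], [-0.15, 0.292, -0.0683, 0, 0, 0, 0], [-0.15, 0.292, -0.0683, 0, 0, 0, 0]]}}

```text
t: 37.32
eef_pos: [0.5093, 0.2734, 0.1995]
tcp_rot: [180.0, -0.0, 98.0]
force: [1.3, 0.5, 0.5]
gripper_width: 0.0492
finger_force: 0.0
```

{"name": "apply_moves", "arguments": {"moves": [[-0.15, 0.292, -0.0683, 0, 0, 0, 0], [-0.15, 0, 0, 0, 0, 0, 0], [-0.15, 0, 0, 0, 0, 0, 0], [-0.15, 0, 0, 0, 0, 0, 0]]}}

```text
t: 37.65
eef_pos: [0.4972, 0.3054, 0.1991]
tcp_rot: [180.0, 0.0, 98.0]
force: [-0.7, 0.1, -0.6]
gripper_width: 0.049
finger_force: 0.0
```

Run:
```python
from h import *
plan([.4972,.3051,.068])
im=manip.grab_frame('top'); cv2.imwrite('pics/top3.png',im)
# cube top corners in caddy from top view, bright grey region
hsv=cv2.cvtColor(im,cv2.COLOR_BGR2HSV); m=((hsv[...,2]>140)&(hsv[...,1]<60)).astype(np.uint8); m[:,:310]=0;m[:,400:]=0;m[:160]=0;m[240:]=0
c=max(cv2.findContours(m,0,1)[0],key=cv2.contourArea); r=cv2.minAreaRect(c); print(r,at('top',*r[0],.05))
```

```text
pos [0.4972 0.3054 0.1991] rot [1.7999e+02 2.0000e-02 9.8000e+01] t 37.65
norm total [-0.002 -0.     1.092] n 4 per [-0.0006 -0.      0.2731]
((353.20269775390625, 186.71620178222656), (24.166650772094727, 22.851459503173828), 80.53767395019531) [ 0.63783921 -0.06304037  0.05      ]
```

{"name": "apply_moves", "arguments": {"moves": [[-0.15, 0, 0, 0.25, 0, 0, 0], [-0.15, 0, 0, 0.3, 0, 0, 0], [-0.15, 0, 0, 0.25, 0, 0, 0], [-0.15, 0, 0, 0.18, 0, 0, 0], [-0.15, 0, 0, 0.09, 0, 0, 0]]}}

```text
t: 38.12
eef_pos: [0.4963, 0.303, 0.0673]
tcp_rot: [-179.8, 0.1, 97.8]
force: [-0.4, -0.5, -0.1]
gripper_width: 0.049
finger_force: 0.0
```

{"name": "apply_moves", "arguments": {"moves": [[-0.15, 0, 0, 0.02, 0, 0, 0], [-0.15, 0, 0, 0, 0, 0, 0], [-0.15, 0, 0, 0, 0, 0, 0]]}}

```text
t: 38.37
eef_pos: [0.4983, 0.3055, 0.0697]
tcp_rot: [179.9, -0.0, 97.9]
force: [-0.6, -0.3, 0.1]
gripper_width: 0.0492
finger_force: 0.0
```

{"name": "apply_moves", "arguments": {"moves": [[1, 0, 0, 0, 0, 0, 0], [1, 0, 0, 0, 0, 0, 0], [1, 0, 0, 0, 0, 0, 0], [1, 0, 0, 0, 0, 0, 0], [1, 0, 0, 0, 0, 0, 0]]}}

```text
t: 38.78
eef_pos: [0.498, 0.306, 0.0699]
tcp_rot: [179.8, -0.1, 98.0]
force: [-1.1, -1.8, 6.8]
gripper_width: 0.0288
finger_force: 39.4
```

Run:
```python
from h import *
plan([.5898,-.1077,.2]); s=manip.sense(); print(s['gripper_width'],s['finger_force'],s['force'])
```

```text
pos [0.498  0.306  0.0699] rot [ 1.7984e+02 -6.0000e-02  9.7980e+01] t 38.78
norm total [-3.521  0.279 -1.084] n 11 per [-0.3201  0.0254 -0.0985]
0.028836833540780753 39.403940895572305 [-1.13864739 -1.80727722  6.80196331]
```

{"name": "apply_moves", "arguments": {"moves": [[1, 0, 0, -0.1, 0, 0, 0], [1, 0, 0, -0.22, 0, 0, 0], [1, 0, 0, -0.3, 0, 0, 0], [1, 0, 0, -0.26, 0, 0, 0], [1, 0, 0, -0.2, 0, 0, 0]]}}

```text
t: 39.2
eef_pos: [0.4974, 0.3057, 0.2007]
tcp_rot: [179.9, -0.1, 98.0]
force: [0.6, 0.6, -1.5]
gripper_width: 0.0286
finger_force: 40.2
```

{"name": "apply_moves", "arguments": {"moves": [[1, -0.15, 0.012, 0, 0, 0, 0], [1, -0.25, 0.02, 0, 0, 0, 0], [1, -0.3, 0.024, 0, 0, 0, 0], [1, -0.3, 0.024, 0, 0, 0, 0], [1, -0.3, 0.024, 0, 0, 0, 0]]}}

```text
t: 39.62
eef_pos: [0.5311, 0.1515, 0.1979]
tcp_rot: [180.0, 0.0, 98.0]
force: [0.1, -0.1, -1.8]
gripper_width: 0.0287
finger_force: 40.1
```

{"name": "apply_moves", "arguments": {"moves": [[1, -0.3, 0.024, 0, 0, 0, 0], [1, -0.3, 0.024, 0, 0, 0, 0], [1, -0.3, 0.024, 0, 0, 0, 0], [1, -0.3, 0.024, 0, 0, 0, 0], [1, -0.3, 0.024, 0, 0, 0, 0]]}}

```text
t: 40.03
eef_pos: [0.5704, -0.0252, 0.1979]
tcp_rot: [180.0, 0.0, 98.0]
force: [0.9, -0.0, -2.2]
gripper_width: 0.0286
finger_force: 40.1
```

{"name": "apply_moves", "arguments": {"moves": [[1, -0.3, 0.024, 0, 0, 0, 0], [1, -0.25, 0.02, 0, 0, 0, 0], [1, -0.166, 0.011, 0, 0, 0, 0], [1, 0, 0, 0, 0, 0, 0], [1, 0, 0, 0, 0, 0, 0]]}}

```text
t: 40.45
eef_pos: [0.5888, -0.1087, 0.1974]
tcp_rot: [-180.0, -0.0, 97.9]
force: [0.8, -0.1, -2.1]
gripper_width: 0.0286
finger_force: 40.1
```

Run:
```python
from h import *
plan([.5898,-.1071,.078])
```

```text
pos [ 0.5888 -0.1087  0.1974] rot [-1.7997e+02 -3.0000e-02  9.7850e+01] t 40.45
norm total [0.012 0.01  0.995] n 3 per [0.0039 0.0034 0.3316]
```

{"name": "apply_moves", "arguments": {"moves": [[1, 0.012, 0.01, 0.2, 0, 0, 0], [1, 0, 0, 0.3, 0, 0, 0], [1, 0, 0, 0.25, 0, 0, 0], [1, 0, 0, 0.15, 0, 0, 0], [1, 0, 0, 0.07, 0, 0, 0]]}}

```text
t: 40.87
eef_pos: [0.5877, -0.1043, 0.078]
tcp_rot: [-179.7, -0.1, 98.1]
force: [-0.7, -0.0, -1.9]
gripper_width: 0.0286
finger_force: 40.1
```

{"name": "apply_moves", "arguments": {"moves": [[1, 0, 0, 0.02, 0, 0, 0], [1, 0, 0, 0, 0, 0, 0], [1, 0, 0, 0, 0, 0, 0], [1, 0, 0, 0, 0, 0, 0]]}}

```text
t: 41.2
eef_pos: [0.591, -0.1061, 0.0808]
tcp_rot: [179.8, 0.1, 98.0]
force: [0.5, -0.8, -2.6]
gripper_width: 0.0283
finger_force: 40.1
```

{"name": "apply_moves", "arguments": {"moves": [[1, -0.007, -0.008, 0.02, 0, 0, 0], [1, 0, 0, 0.015, 0, 0, 0], [1, 0, 0, 0, 0, 0, 0], [1, 0, 0, 0, 0, 0, 0]]}}

```text
t: 41.53
eef_pos: [0.5896, -0.1074, 0.076]
tcp_rot: [179.9, 0.0, 98.0]
force: [-1.0, -0.2, 6.2]
gripper_width: 0.0287
finger_force: 40.8
```

{"name": "apply_moves", "arguments": {"moves": [[1, 0, 0, 0.006, 0, 0, 0], [1, 0, 0, 0.004, 0, 0, 0], [1, 0, 0, 0, 0, 0, 0]]}}

```text
t: 41.78
eef_pos: [0.5897, -0.1076, 0.0759]
tcp_rot: [179.8, 0.1, 97.9]
force: [-4.7, 0.5, 13.4]
gripper_width: 0.0284
finger_force: 41.6
```

{"name": "apply_moves", "arguments": {"moves": [[1, 0, 0, -0.01, 0, 0, 0], [0, 0, 0, 0, 0, 0, 0], [0, 0, 0, 0, 0, 0, 0], [0, 0, 0, 0, 0, 0, 0], [0, 0, 0, 0, 0, 0, 0]]}}

```text
t: 42.2
eef_pos: [0.5888, -0.1071, 0.0743]
tcp_rot: [-180.0, -0.0, 98.0]
force: [0.7, 0.9, 1.0]
gripper_width: 0.043
finger_force: 0.0
```

{"name": "apply_moves", "arguments": {"moves": [[0, 0, 0, -0.1, 0, 0, 0], [0, 0, 0, -0.2, 0, 0, 0], [0, 0, 0, -0.3, 0, 0, 0], [0, 0, 0, -0.3, 0, 0, 0], [-0.15, 0, 0, -0.14, 0, 0, 0]]}}

```text
t: 42.62
eef_pos: [0.5901, -0.1073, 0.205]
tcp_rot: [179.7, 0.1, 98.0]
force: [0.4, -1.0, 0.9]
gripper_width: 0.049
finger_force: 0.0
```

{"name": "apply_moves", "arguments": {"moves": [[-0.15, 0.3026, 0.045, 0, 0, 0, 0], [-0.15, 0.3026, 0.045, 0, 0, 0, 0], [-0.15, 0.3026, 0.045, 0, 0, 0, 0], [-0.15, 0.3026, 0.045, 0, 0, 0, 0], [-0.15, 0.3026, 0.045, 0, 0, 0, 0]]}}

```text
t: 43.03
eef_pos: [0.5904, 0.078, 0.2005]
tcp_rot: [179.9, -0.0, 97.9]
force: [1.3, -1.4, -0.5]
gripper_width: 0.0489
finger_force: 0.0
```

{"name": "apply_moves", "arguments": {"moves": [[-0.15, 0.3026, 0.045, 0, 0, 0, 0], [-0.15, 0.3026, 0.045, 0, 0, 0, 0], [-0.15, 0.3026, 0.045, 0, 0, 0, 0], [-0.15, 0.3026, 0.045, 0, 0, 0, 0], [-0.15, 0.3026, 0.045, 0, 0, 0, 0]]}}

```text
t: 43.45
eef_pos: [0.5918, 0.2618, 0.2005]
tcp_rot: [180.0, -0.0, 98.0]
force: [0.7, 0.3, -0.2]
gripper_width: 0.0489
finger_force: 0.0
```

{"name": "apply_moves", "arguments": {"moves": [[-0.15, 0.3026, 0.045, 0, 0, 0, 0], [-0.15, 0, 0, 0, 0, 0, 0], [-0.15, 0, 0, 0, 0, 0, 0], [-0.15, 0, 0, 0, 0, 0, 0]]}}

```text
t: 43.78
eef_pos: [0.5923, 0.2966, 0.1998]
tcp_rot: [-180.0, 0.0, 98.0]
force: [0.6, -0.2, 0.8]
gripper_width: 0.0489
finger_force: 0.0
```

Run:
```python
from h import *
plan([.5924,.2959,.090])
```

```text
pos [0.5923 0.2966 0.1998] rot [-1.8e+02  3.0e-02  9.8e+01] t 43.78
norm total [-0.006 -0.     0.915] n 3 per [-0.0019 -0.      0.3049]
```

{"name": "apply_moves", "arguments": {"moves": [[-0.15, -0.005, 0, 0.25, 0, 0, 0], [-0.15, 0, 0, 0.28, 0, 0, 0], [-0.15, 0, 0, 0.2, 0, 0, 0], [-0.15, 0, 0, 0.12, 0, 0, 0], [-0.15, 0, 0, 0.06, 0, 0, 0]]}}

```text
t: 44.2
eef_pos: [0.5915, 0.2936, 0.088]
tcp_rot: [-179.8, 0.1, 97.8]
force: [-0.2, -0.2, -0.4]
gripper_width: 0.0491
finger_force: 0.0
```

{"name": "apply_moves", "arguments": {"moves": [[-0.15, 0, 0, 0, 0, 0, 0], [-0.15, 0, 0, 0, 0, 0, 0], [-0.15, 0, 0, 0, 0, 0, 0]]}}

```text
t: 44.45
eef_pos: [0.5935, 0.2959, 0.0921]
tcp_rot: [179.9, -0.0, 97.9]
force: [-0.6, -0.4, 0.7]
gripper_width: 0.0493
finger_force: 0.0
```

{"name": "apply_moves", "arguments": {"moves": [[1, 0, 0, 0, 0, 0, 0], [1, 0, 0, 0, 0, 0, 0], [1, 0, 0, 0, 0, 0, 0], [1, 0, 0, 0, 0, 0, 0], [1, 0, 0, 0, 0, 0, 0]]}}

```text
t: 44.87
eef_pos: [0.5931, 0.2964, 0.0919]
tcp_rot: [179.9, -0.0, 98.0]
force: [-1.9, -1.3, 6.0]
gripper_width: 0.0276
finger_force: 39.3
```

Run:
```python
from h import *
plan([.5788,-.0396,.2]); s=manip.sense(); print(s['gripper_width'],s['finger_force'],s['force'])
```

```text
pos [0.5931 0.2964 0.0919] rot [ 1.7987e+02 -3.0000e-02  9.7980e+01] t 44.87
norm total [-2.757 -0.506 -0.901] n 9 per [-0.3063 -0.0563 -0.1001]
0.02761133503191519 39.28587198257446 [-1.8914932  -1.2641124   5.98567125]
```

{"name": "apply_moves", "arguments": {"moves": [[1, 0, 0, -0.1, 0, 0, 0], [1, 0, 0, -0.2, 0, 0, 0], [1, 0, 0, -0.25, 0, 0, 0], [1, 0, 0, -0.2, 0, 0, 0], [1, 0, 0, -0.15, 0, 0, 0]]}}

```text
t: 45.28
eef_pos: [0.5928, 0.2964, 0.2015]
tcp_rot: [179.9, -0.0, 98.0]
force: [-0.3, 0.6, -1.0]
gripper_width: 0.0279
finger_force: 39.7
```

{"name": "apply_moves", "arguments": {"moves": [[1, -0.15, -0.028, 0, 0, 0, 0], [1, -0.25, -0.046, 0, 0, 0, 0], [1, -0.29, -0.053, 0, 0, 0, 0], [1, -0.29, -0.053, 0, 0, 0, 0], [1, -0.29, -0.053, 0, 0, 0, 0]]}}

```text
t: 45.7
eef_pos: [0.5856, 0.1402, 0.1988]
tcp_rot: [180.0, 0.0, 98.0]
force: [0.4, -0.5, -0.9]
gripper_width: 0.028
finger_force: 39.8
```

{"name": "apply_moves", "arguments": {"moves": [[1, -0.29, -0.053, 0, 0, 0, 0], [1, -0.29, -0.053, 0, 0, 0, 0], [1, -0.29, -0.053, 0, 0, 0, 0], [1, -0.29, -0.053, 0, 0, 0, 0], [1, -0.2, -0.037, 0, 0, 0, 0]]}}

```text
t: 46.12
eef_pos: [0.5785, -0.0271, 0.199]
tcp_rot: [180.0, 0.0, 97.9]
force: [0.3, -0.6, -1.5]
gripper_width: 0.0278
finger_force: 39.8
```

{"name": "apply_moves", "arguments": {"moves": [[1, -0.127, -0.024, 0, 0, 0, 0], [1, 0, 0, 0, 0, 0, 0], [1, 0, 0, 0, 0, 0, 0]]}}

```text
t: 46.37
eef_pos: [0.5782, -0.0406, 0.1987]
tcp_rot: [180.0, -0.0, 97.9]
force: [0.0, -0.1, -0.6]
gripper_width: 0.0278
finger_force: 39.8
```

{"name": "apply_moves", "arguments": {"moves": [[1, 0, 0, 0.2, 0, 0, 0], [1, 0, 0, 0.25, 0, 0, 0], [1, 0, 0, 0.18, 0, 0, 0], [1, 0, 0, 0.1, 0, 0, 0], [1, 0, 0, 0.05, 0, 0, 0]]}}

```text
t: 46.78
eef_pos: [0.577, -0.0385, 0.1025]
tcp_rot: [-179.8, -0.1, 98.1]
force: [-0.2, -0.5, -1.3]
gripper_width: 0.0279
finger_force: 39.9
```

{"name": "apply_moves", "arguments": {"moves": [[1, 0, 0, 0, 0, 0, 0], [1, 0, 0, 0, 0, 0, 0], [1, 0, 0, 0, 0, 0, 0], [1, 0, 0, 0, 0, 0, 0]]}}

```text
t: 47.12
eef_pos: [0.5791, -0.0397, 0.1061]
tcp_rot: [179.9, 0.0, 98.0]
force: [-0.4, -0.1, -1.4]
gripper_width: 0.0279
finger_force: 39.9
```

Run:
```python
from h import *
plan([.5788,-.0396,.0979]); s=manip.sense(); print(s['force'])
```

```text
pos [ 0.5791 -0.0397  0.1061] rot [1.7987e+02 2.0000e-02 9.7990e+01] t 47.12
norm total [ 0.002 -0.002  0.068] n 1 per [ 0.0016 -0.0024  0.0679]
[-0.40494705 -0.12280133 -1.40083055]
```

{"name": "apply_moves", "arguments": {"moves": [[1, 0, 0, 0.03, 0, 0, 0], [1, 0, 0, 0.02, 0, 0, 0], [1, 0, 0, 0.01, 0, 0, 0], [1, 0, 0, 0, 0, 0, 0], [1, 0, 0, 0, 0, 0, 0]]}}

```text
t: 47.53
eef_pos: [0.5784, -0.04, 0.0979]
tcp_rot: [180.0, 0.0, 98.0]
force: [-1.4, 0.4, 3.1]
gripper_width: 0.0277
finger_force: 40.1
```

{"name": "apply_moves", "arguments": {"moves": [[1, 0, 0, 0.004, 0, 0, 0], [1, 0, 0, 0, 0, 0, 0]]}}

```text
t: 47.7
eef_pos: [0.5784, -0.0401, 0.0979]
tcp_rot: [179.9, 0.0, 98.0]
force: [-2.1, 0.1, 6.3]
gripper_width: 0.0274
finger_force: 40.6
```

{"name": "apply_moves", "arguments": {"moves": [[0, 0, 0, 0, 0, 0, 0], [0, 0, 0, 0, 0, 0, 0], [0, 0, 0, 0, 0, 0, 0], [0, 0, 0, 0, 0, 0, 0], [0, 0, 0, -0.1, 0, 0, 0]]}}

```text
t: 48.12
eef_pos: [0.5768, -0.0399, 0.1066]
tcp_rot: [-179.8, -0.0, 98.0]
force: [-0.4, 0.2, -0.2]
gripper_width: 0.0428
finger_force: 0.0
```

{"name": "apply_moves", "arguments": {"moves": [[0, 0, 0, -0.2, 0, 0, 0], [0, 0, 0, -0.3, 0, 0, 0], [0, 0, 0, -0.3, 0, 0, 0], [0, 0, 0, -0.3, 0, 0, 0], [0, 0.2, 0, -0.1, 0, 0, 0]]}}

```text
t: 48.53
eef_pos: [0.5766, -0.0185, 0.2583]
tcp_rot: [179.6, 0.1, 97.8]
force: [-0.7, 1.1, 0.3]
gripper_width: 0.0428
finger_force: 0.0
```

{"name": "apply_moves", "arguments": {"moves": [[0, 0.3, -0.1, 0, 0, 0, 0], [0, 0.3, -0.1, 0, 0, 0, 0], [0, 0.3, -0.1, 0, 0, 0, 0], [0, 0.3, -0.1, 0, 0, 0, 0], [0, 0.3, -0.1, 0, 0, 0, 0]]}}

```text
t: 48.95
eef_pos: [0.4896, 0.155, 0.2529]
tcp_rot: [180.0, -0.0, 97.9]
force: [0.0, 0.8, -0.2]
gripper_width: 0.0425
finger_force: 0.0
```

{"name": "apply_moves", "arguments": {"moves": [[0, 0.3, -0.1, 0, 0, 0, 0], [0, 0.3, -0.1, 0, 0, 0, 0], [0, 0, 0, 0, 0, 0, 0], [0, 0, 0, 0, 0, 0, 0], [0, 0, 0, 0, 0, 0, 0]]}}

```text
t: 49.37
eef_pos: [0.4568, 0.2218, 0.2529]
tcp_rot: [180.0, 0.0, 98.0]
force: [-0.6, 0.1, 0.6]
gripper_width: 0.0429
finger_force: 0.0
```

Run:
```python
from h import *
im=manip.grab_frame('top'); cv2.imwrite('pics/top4.png',im); a=cv2.imread('pics/top0.png')
c=np.hstack([x[140:360,290:540] for x in (a,im)]); cv2.imwrite('pics/cmp.png',cv2.resize(c,(800,352),interpolation=cv2.INTER_CUBIC))
def lampmask(x):
    h=cv2.cvtColor(x,cv2.COLOR_BGR2HSV); m=((h[...,0]<13)&(h[...,1]>200)&(h[...,2]>120)).astype(np.uint8); m[:,:350]=0;m[:,405:]=0;m[:180]=0;m[240:]=0; M=cv2.moments(m); return M['m10']/M['m00'],M['m01']/M['m00'],M['m00']
print(lampmask(a),lampmask(im))
def bot(x):
    h=cv2.cvtColor(x,cv2.COLOR_BGR2HSV); m=((h[...,1]<75)&(h[...,2]>90)).astype(np.uint8); m[:,:318]=0;m[:,360:]=0;m[:199]=0;m[240:]=0; M=cv2.moments(m); return M['m10']/M['m00'],M['m01']/M['m00'],M['m00']
print(bot(a),bot(im))
```

```text
(374.9560975609756, 217.78048780487805, 410.0) (376.3313609467456, 218.84615384615384, 338.0)
(339.15113636363634, 217.71363636363637, 880.0) (339.75910693301995, 218.6662749706228, 851.0)
```

View pics/cmp.png

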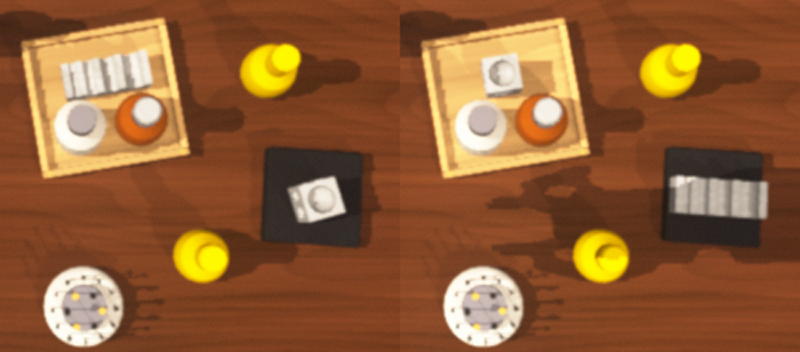

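The before/after comparison shows the lamp and bottle back on their spots within about a pixel. The cube sits hollow up in the middle of the caddy's rear half, the swage is grooves up on the pad, and the bur stand and decoys are untouched.

```bash
python3 -c "
from station import manip
print(manip.hand_in())"
```

```text
the job is handed in; nothing more can be done
None
```

I handed the job in at about 49 s: the swage block is grooves up on the pad within about 2 mm of its middle by my measurement, the dapping cube is in the caddy's rear half same side up, the lamp and bottle are back within about 2 mm of their starting spots, and the bur stand was not touched.

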